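# Put the cleaning robots' battery packs on charge and fasten the charging case

## Robot

A 6-joint arm with a two-finger parallel gripper is mounted at the origin on the work surface. World frame = base frame: x ahead of the robot, y to its left, z up, the work surface at z = 0. Lengths are in m, angles in degrees, forces in N, time in s.
With the tool pointing down it reaches from about 0.375 to 0.9 m from the base axis. Payload 3.1 kg.
Tool frame: the origin (TCP) lies between the finger pads; the fingertips stand bot.tip_extent ahead of it and the grasp point (between the pads) lies 2 mm behind it (bot.tip_extent is the distance from the TCP to the fingertips, in m); z points along the fingers, y is the direction in which the jaws open and shut (so a half turn about z gives the same grasp; the last joint's range is limited). The gripper opens to 87 mm and grips with 3 to 60 N. Pads are 19 mm wide; open, the fingers measure 117 mm over their backs; the gripper's body (75 mm by 190 mm) begins 51 mm behind the grasp point.
Start: joints at [65.289, 30.224, 82.088, -0, 67.689, -10.227], TCP at [0.156, 0.605, 0.24] pointing down, gripper open.
Joint ranges: [-176.69, 176.69], [-43.24, 126.21], [12.49, 139.97], [-82, 262], [0, 151.66], [-163.58, 163.58]. Speed limits (degrees/s): [159.86, 159.86, 180, 180, 180, 180].

## Interface

Orientations are given as a 3x3 rotation matrix whose columns are the frame's x, y, z axes.
In Python, from rig import bot, imaging, recognise, masks_of, mark_of gives the robot as it stands.
- The arm moves only by the tool send_rows, never from a script. Its argument "plan" is a list that holds one entry, the list of rows, each a list of 5 numbers: the shift along the world's x, y, z normalised to -1 to 1, where 1 is 0.03 m, then the turn about the world's z normalised to -1 to 1, where 1 is 0.1 rad, then the closure, from -1 (fully open) to 1 (shut). A call has 1 to 20 rows; each row shifts and turns the commanded pose from where the row before left it; what a row does not reach is not made up. A row lasts 1/10 s, in which the tool goes at most 50 mm and 8.59 degrees, less where a joint would pass 70% of its speed; a pose out of reach is approached as far as the arm can. A call with a number of a shift or a turn outside -1 to 1 is refused whole. A call with a gripper value outside its range is refused whole. The fingers move at their own pace and stop on an object; the grip force is fixed at half the most. Time passes only in rows, so rows that do not move let the fingers close. It gives the time, the measured TCP pose, the force and the opening at its end, in the units of the state.
- bot.read_state(): the state, without advancing time (a new reading comes with each control period).
- imaging.capture(name): name is "side" or "top"; returns a dict with "img" (480x640x3 uint8, blue, green, red), "mtx" (3x3 intrinsics, pixels), "distortion" ([k1, k2, p1, p2, k3] as OpenCV has them; the pictures are not rectified), "pose" (4x4, takes a point from camera to world coordinates). Camera axes: x right, y down, z forward; pixel columns grow to the right and rows downward; lengths in m; the calibration is good to about 2 mm. A picture is of the moment at which its call begins. There is no depth.
- bot.hand_in(): hands the job in, once; it reports no verdict.
Trained networks look in the newest picture that a camera, given by its name, has taken for a name from the list of things; names that differ only in an ending like _2 or _b are one class to them, and where a whole thing is asked for, a point or a joint stands for the part that bears it (a point fixed in the world has none). Each returns a list of dicts, best first, with "conf" (0 to 1); they miss things now and then, are a little off and sometimes report something else, mostly with a low value. They report only what shows in the picture. A call takes as long as a camera call.
- recognise(camera, target): "at" ([x, y, z] in m, in world coordinates, good to about 4 mm: the middle of the surface that is visible of it).
- masks_of(camera, target): "region" (480x640 bool, what is visible of it).
- mark_of(camera, target): "at" ([x, y, z] in m, in world coordinates, good to about 4 mm: a listed point, or the origin of a listed thing).
The state is a dict: "time_s": time; "joint_positions": joint angles; "qvel": joint speeds; "tau": joint torques, N m; "position": TCP position; "tcp_rot": TCP orientation; "force": force on the tool from outside, world axes, zero at the start; "moment": the same for the moment, N m; "opening": opening from 0.0 (shut) to 1.0 (fully open).
Only numpy, scipy, OpenCV 4.12 (cv2) and the standard library are available. Lean on these libraries where they do the work, as an engineer would, in place of code of your own. Each camera call takes 0.05 s, during which the arm holds its last target.

## Task

Lay every battery pack that is on the table in a bay of its own in the charging case, brass contacts towards the lid hinge, close the lid, then push in each of the two lid studs and turn it a quarter turn clockwise until it locks. After the lid is fastened, turn the current knob until its pointer is on the white mark and slide the lock fork fully home over the pointer. Leave the other things on the table where they are.

Things in the scene. Friction and masses are not known exactly. Their poses are not given: they have to be found in the camera images.
- case: Grey charging case, fixed, 160 mm (x) by 346 mm (y). Origin: centre of its underside on the table; +x points to the lid hinge (away from the robot, give or take 0.15 rad), +y to the control deck, z up. The bay part (y -173 to +69 mm) has walls whose rim is 62 mm high; its black floor is 6 mm above the table. Three bays lie side by side along y, 66 mm apart. The control deck (y 61 to 173 mm) is 46 mm high.
- bay1 (a point): First (-y) bay (of three, equal): the point where the middle of a seated pack lies, 25 mm above the table. The bay takes a pack lying along the case's x with 5 mm to spare on each side and 6 mm at each end, between ribs and stops 16 mm high above the floor (at the hinge end 20 mm); the bay floor is 19 mm below this point. Two brass spring contacts stand at its hinge end. Axes as case.
- bay2 (a point): Middle bay (of three, equal): the point where the middle of a seated pack lies, 25 mm above the table. The bay takes a pack lying along the case's x with 5 mm to spare on each side and 6 mm at each end, between ribs and stops 16 mm high above the floor (at the hinge end 20 mm); the bay floor is 19 mm below this point. Two brass spring contacts stand at its hinge end. Axes as case.
- bay3 (a point): Last (+y, next to the deck) bay (of three, equal): the point where the middle of a seated pack lies, 25 mm above the table. The bay takes a pack lying along the case's x with 5 mm to spare on each side and 6 mm at each end, between ribs and stops 16 mm high above the floor (at the hinge end 20 mm); the bay floor is 19 mm below this point. Two brass spring contacts stand at its hinge end. Axes as case.
- pack1: Loose grey battery pack, a block 74 mm (x) by 38 mm (y) by 38 mm (z), about 0.2 kg, with a black end cap with two brass contacts on its +x end. Origin: middle of the block (19 mm above the table when it lies there). It starts lying flat, its contact end pointing away from the robot within 0.7 rad. Two or three of the four packs are present; an absent one reads None.
- pack2: Loose grey battery pack, a block 74 mm (x) by 38 mm (y) by 38 mm (z), about 0.2 kg, with a black end cap with two brass contacts on its +x end. Origin: middle of the block (19 mm above the table when it lies there). It starts lying flat, its contact end pointing away from the robot within 0.7 rad. Two or three of the four packs are present; an absent one reads None.
- pack3: Loose grey battery pack, a block 74 mm (x) by 38 mm (y) by 38 mm (z), about 0.2 kg, with a black end cap with two brass contacts on its +x end. Origin: middle of the block (19 mm above the table when it lies there). It starts lying flat, its contact end pointing away from the robot within 0.7 rad. Two or three of the four packs are present; an absent one reads None.
- pack4: Loose grey battery pack, a block 74 mm (x) by 38 mm (y) by 38 mm (z), about 0.2 kg, with a black end cap with two brass contacts on its +x end. Origin: middle of the block (19 mm above the table when it lies there). It starts lying flat, its contact end pointing away from the robot within 0.7 rad. Two or three of the four packs are present; an absent one reads None.
- lid (a joint): Lid angle, rad: 0 shut, 1.57 upright, up to 1.95. Aluminium plate 166 mm long, 242 mm wide, 5 mm thick, hinged along the far (+x) side of the case; when shut its top is 67 mm above the table. A stiff friction hinge (about 0.45 N m) keeps it at any angle, so it must be pushed all the way down; starts open at 1.55 to 1.8.
- lid_hinge (a point): Middle of the lid's hinge line, 64.5 mm above the table; the hinge runs along the case's y. Axes as case.
- stud_a_wing (a point): Middle of the flat steel wing of lid stud a (-y one), the grip of a sprung quarter-turn fastener carried by the lid 144 mm from the hinge, 95 mm from the lid's middle. The wing is 28 mm long, 8 mm thick, 22 mm high (11 mm above and below this point), over a round collar of 24 mm diameter, 4 mm thick, that moves with it. With the lid shut this point is 93.5 mm above the table while the stud is out. Own axes: x along the wing, z along the stud out of the lid.
- stud_b_wing (a point): Middle of the flat steel wing of lid stud b (+y one), the grip of a sprung quarter-turn fastener carried by the lid 144 mm from the hinge, 95 mm from the lid's middle. The wing is 28 mm long, 8 mm thick, 22 mm high (11 mm above and below this point), over a round collar of 24 mm diameter, 4 mm thick, that moves with it. With the lid shut this point is 93.5 mm above the table while the stud is out. Own axes: x along the wing, z along the stud out of the lid.
- stud_a_in (a joint): How far stud a is pushed in against its spring (4 N at the start, 8.5 N at the end), m: 0 out, 0.009 fully in. With the lid shut, its cross pin clears the keyhole plate at 0.0065 and more: only then can it turn. Locked, the spring lifts the pin into a notch under the plate and this reads about 0.004.
- stud_b_in (a joint): How far stud b is pushed in against its spring (4 N at the start, 8.5 N at the end), m: 0 out, 0.009 fully in. With the lid shut, its cross pin clears the keyhole plate at 0.0065 and more: only then can it turn. Locked, the spring lifts the pin into a notch under the plate and this reads about 0.004.
- stud_a (a joint): Turn of stud a, rad, positive clockwise seen from above: 0 open (wing along the case's x, pin in line with the keyhole), stop at 1.75. Turned to 1.3 to 1.75 and let go, the pin drops into the notch and the stud is locked (wing across, along the case's y).
- stud_b (a joint): Turn of stud b, rad, positive clockwise seen from above: 0 open (wing along the case's x, pin in line with the keyhole), stop at 1.75. Turned to 1.3 to 1.75 and let go, the pin drops into the notch and the stud is locked (wing across, along the case's y).
- knob (a joint): Angle of the charging-current knob's pointer from the white mark, rad: 0 on the mark, positive counter-clockwise seen from above; range -1.9 to 1.9, stiff (0.04 N m) and stays where it is left.
- knob_grip (a point): On the axis of the grey current knob on the control deck, 3 mm above the middle of its grip, 72 mm above the table. The grip is a bar 36 mm long, 11 mm thick, 26 mm high (10 to 36 mm above the deck); below it a disc of 36 mm diameter with a pointer nose reaching 29 mm from the axis, in line with the bar. Own x axis along the bar; the nose points along -x. The white mark is on the dial on the side away from the hinge (the case's -x from the axis), in line with the lock fork.
- lock (a joint): Travel of the knob lock, m: 0 open, 0.015 home. A steel fork that slides along the case's +x towards the knob; its two prongs, 15 mm apart, pass either side of the pointer nose when it is within 0.15 rad of the mark. Friction 2 N, stays where it is left.
- lock_tab (a point): Middle of the fork's tab, a block 12 mm (case x) by 34 mm (case y) by 12 mm high, 2 to 14 mm above the deck (this point is 54 mm above the table); it starts 62 mm from the knob axis on the case's -x side. The prongs reach 28 mm from here towards the knob. Axes as case.
- screwdriver2: Bystander: the short grey-handled screwdriver. Loose; to be left where it is.
- mouse: Bystander: the mouse. Loose; to be left where it is.
- usb_stick: Bystander: the USB adapter. Loose; to be left where it is.
- brush_roll: Bystander: the brush roll. Loose; to be left where it is.

How it is judged (in metres and radians):
On the way, in this order (a step that is already met when the one before it is completed fails the run):
1. every pack present lies in a bay, contacts to the hinge, let go (((horizontal distance between pack1 and bay1 below 0.01 m and height (world z) of pack1 below 0.03 m) or (horizontal distance between pack1 and bay2 below 0.01 m and height (world z) of pack1 below 0.03 m) or (horizontal distance between pack1 and bay3 below 0.01 m and height (world z) of pack1 below 0.03 m)) and angle between the x axis of each of pack1, pack2, pack3, pack4 and the x axis of case, either way round below 0.2 rad and x of lid_hinge in the frame of pack1 above 0.03 m and ((horizontal distance between pack2 and bay1 below 0.01 m and height (world z) of pack2 below 0.03 m) or (horizontal distance between pack2 and bay2 below 0.01 m and height (world z) of pack2 below 0.03 m) or (horizontal distance between pack2 and bay3 below 0.01 m and height (world z) of pack2 below 0.03 m)) and x of lid_hinge in the frame of pack2 above 0.03 m and ((horizontal distance between pack3 and bay1 below 0.01 m and height (world z) of pack3 below 0.03 m) or (horizontal distance between pack3 and bay2 below 0.01 m and height (world z) of pack3 below 0.03 m) or (horizontal distance between pack3 and bay3 below 0.01 m and height (world z) of pack3 below 0.03 m)) and x of lid_hinge in the frame of pack3 above 0.03 m and ((horizontal distance between pack4 and bay1 below 0.01 m and height (world z) of pack4 below 0.03 m) or (horizontal distance between pack4 and bay2 below 0.01 m and height (world z) of pack4 below 0.03 m) or (horizontal distance between pack4 and bay3 below 0.01 m and height (world z) of pack4 below 0.03 m)) and x of lid_hinge in the frame of pack4 above 0.03 m and contact force between the fingers and pack1 below 0.5 N and contact force between the fingers and pack2 below 0.5 N and contact force between the fingers and pack3 below 0.5 N and contact force between the fingers and pack4 below 0.5 N), for 0.2 s.
2. the lid is shut (value of joint lid below 0.03 rad), for 0.2 s.
3. both studs are pushed in, turned and sprung into their lock (value of joint lid below 0.03 rad and value of joint each of stud_a, stud_b above 1.2 rad and value of joint stud_a_in between 0.003 and 0.0055 m and value of joint stud_b_in between 0.003 and 0.0055 m), for 0.2 s.
4. the pointer is on the mark and the fork is home over it (value of joint knob between -0.17 and 0.17 rad and value of joint lock above 0.012 m), for 0.2 s.
At the end, for the whole second after the job is handed in: Every pack present lies flat in a bay (middle within 10 mm of the bay's, square to 0.2 rad, contacts to the hinge), lid shut (under 0.03 rad), both studs turned over 1.2 rad and held in the lock (3 to 5.5 mm in), pointer within 0.17 rad of the mark, fork at least 12 of its 15 mm home (all of step 3 and all of step 4 and ((horizontal distance between pack1 and bay1 below 0.01 m and height (world z) of pack1 below 0.03 m) or (horizontal distance between pack1 and bay2 below 0.01 m and height (world z) of pack1 below 0.03 m) or (horizontal distance between pack1 and bay3 below 0.01 m and height (world z) of pack1 below 0.03 m)) and angle between the x axis of each of pack1, pack2, pack3, pack4 and the x axis of case, either way round below 0.2 rad and x of lid_hinge in the frame of pack1 above 0.03 m and ((horizontal distance between pack2 and bay1 below 0.01 m and height (world z) of pack2 below 0.03 m) or (horizontal distance between pack2 and bay2 below 0.01 m and height (world z) of pack2 below 0.03 m) or (horizontal distance between pack2 and bay3 below 0.01 m and height (world z) of pack2 below 0.03 m)) and x of lid_hinge in the frame of pack2 above 0.03 m and ((horizontal distance between pack3 and bay1 below 0.01 m and height (world z) of pack3 below 0.03 m) or (horizontal distance between pack3 and bay2 below 0.01 m and height (world z) of pack3 below 0.03 m) or (horizontal distance between pack3 and bay3 below 0.01 m and height (world z) of pack3 below 0.03 m)) and x of lid_hinge in the frame of pack3 above 0.03 m and ((horizontal distance between pack4 and bay1 below 0.01 m and height (world z) of pack4 below 0.03 m) or (horizontal distance between pack4 and bay2 below 0.01 m and height (world z) of pack4 below 0.03 m) or (horizontal distance between pack4 and bay3 below 0.01 m and height (world z) of pack4 below 0.03 m)) and x of lid_hinge in the frame of pack4 above 0.03 m and linear speed of each of pack1, pack2, pack3, pack4 below 0.02 m/s); the robot touches nothing.
It fails at once if the short grey-handled screwdriver is moved more than 50 mm (distance of screwdriver2 from where it was at the start of the episode above 0.05 m).
It fails at once if the mouse is moved more than 50 mm (distance of mouse from where it was at the start of the episode above 0.05 m).
It fails at once if the USB adapter is moved more than 50 mm (distance of usb_stick from where it was at the start of the episode above 0.05 m).
It fails at once if the brush roll is moved more than 50 mm (distance of brush_roll from where it was at the start of the episode above 0.05 m).
Of pack1, pack2, pack3, pack4 only 2 to 3 are there at a start; the rules pass over those that are not, and their reading is None.
At some moment in a run one of pack1, pack2, pack3, pack4 may be knocked a few centimetres aside while the robot is not near it.
Once in a run the grip may slacken for a moment while it holds something.
It also fails if it takes over 208 s, if anything falls off the work surface, if the arm or the gripper's body presses on something with over 40 N, if the wrist force passes 120 N, or if a joint passes its speed limit or range.

## Working session

There is one attempt and no reset: what is moved stays moved. The work goes in short steps, Python scripts to look and compute and a tool call to move; the robot and the scene stay as the last step left them, time stands still between calls to the robot, and variables do not carry over. Pictures are saved under pics/ and viewed, and the job is handed in when it is done.

Besides the shell and the picture viewer there is one more tool, called in YAML: its name, and indented under it one key for each argument. send_rows: Moves the arm, as the interface text tells. Its arguments: {"type":"object","properties":{"plan":{"type":"array"}},"required":["plan"]}

```bash
ls; mkdir -p pics; cat > h.py <<'E'
import numpy as np, cv2
from rig import bot, imaging, recognise, masks_of, mark_of
def proj(c,p):
    p=np.atleast_2d(np.asarray(p,float)); T=np.linalg.inv(c['pose'])
    rv,_=cv2.Rodrigues(T[:3,:3])
    return cv2.projectPoints(p,rv,T[:3,3],c['mtx'],np.array(c['distortion'],float))[0].reshape(-1,2)
def ray(c,uv,z):
    n=cv2.undistortPoints(np.array(uv,float).reshape(-1,1,2),c['mtx'],np.array(c['distortion'],float)).reshape(-1,2)
    d=np.c_[n,np.ones(len(n))]@c['pose'][:3,:3].T; o=c['pose'][:3,3]
    return o+d*((z-o[2])/d[:,2])[:,None]
def snap(name,fn):
    c=imaging.capture(name); cv2.imwrite('pics/'+fn+'.png',c['img']); return c
E
python3 - <<'E'
from h import *
s=bot.read_state(); print({k:np.round(v,3).tolist() for k,v in s.items()}); print(bot.tip_extent)
for n in('side','top'):
    c=snap(n,n+'0'); print(n,c['pose'].round(3).tolist(),c['mtx'].round(1).tolist())
    for t in['case','bay1','bay2','bay3','pack1','lid_hinge','stud_a_wing','stud_b_wing','knob_grip','lock_tab','screwdriver2','mouse','usb_stick','brush_roll']:
        print(n,t,[(np.round(d['at'],3).tolist(),round(d['conf'],2)) for d in mark_of(n,t)])
E
```

```text
pics
{'time_s': 0.0, 'joint_positions': [65.288, 30.279, 82.156, -0.001, 67.689, -10.228], 'qvel': [-0.059, 0.02, 0.001, 0.033, -0.054, 0.008], 'tau': [-0.0, -44.004, -17.659, 0.063, 0.058, -0.0], 'position': [0.156, 0.605, 0.239], 'tcp_rot': [[-0.968, 0.25, -0.001], [0.25, 0.968, -0.002], [0.0, -0.002, -1.0]], 'force': [-0.111, 0.906, 0.222], 'moment': [0.054, -0.009, -0.011], 'opening': 1.0}
0.017
side [[0.987, -0.107, 0.119, 0.398], [-0.16, -0.653, 0.74, -0.891], [-0.001, -0.75, -0.662, 0.87], [0.0, 0.0, 0.0, 1.0]] [[455.1, 0.0, 316.8], [0.0, 455.1, 239.5], [0.0, 0.0, 1.0]]
side case [([0.54, -0.008, 0.001], 0.75), ([0.65, -0.16, 0.209], 0.7)]
side bay1 [([0.542, -0.063, 0.026], 0.97), ([0.546, 0.004, 0.027], 0.95), ([0.536, -0.127, 0.024], 0.59), ([0.558, 0.11, 0.074], 0.33)]
side bay2 [([0.542, -0.063, 0.026], 0.97), ([0.546, 0.004, 0.027], 0.95), ([0.536, -0.127, 0.024], 0.59), ([0.558, 0.11, 0.074], 0.33)]
side bay3 [([0.542, -0.063, 0.026], 0.97), ([0.546, 0.004, 0.027], 0.95), ([0.536, -0.127, 0.024], 0.59), ([0.558, 0.11, 0.074], 0.33)]
side pack1 [([0.623, 0.327, 0.016], 0
[... 1415 characters left out ...]
0.627, 0.329, 0.021], 0.96), ([0.555, -0.404, 0.021], 0.82), ([0.489, 0.341, 0.017], 0.58)]
top lid_hinge [([0.623, -0.059, 0.066], 0.72), ([0.543, -0.054, 0.02], 0.36)]
top stud_a_wing [([0.651, -0.16, 0.207], 0.41), ([0.556, -0.402, 0.021], 0.3)]
top stud_b_wing [([0.652, 0.03, 0.207], 0.6)]
top knob_grip [([0.561, 0.112, 0.068], 0.53)]
top lock_tab [([0.497, 0.106, 0.052], 0.68), ([0.43, -0.522, -0.002], 0.63)]
top screwdriver2 [([0.538, 0.491, -0.001], 0.87), ([0.387, -0.168, 0.0], 0.43)]
top mouse []
top usb_stick [([0.554, -0.406, 0.019], 0.68), ([0.621, -0.059, 0.065], 0.64), ([0.388, -0.17, -0.002], 0.52)]
top brush_roll [([0.731, -0.002, -0.0], 0.71), ([0.543, -0.058, 0.024], 0.36)]
```

View pics/side0.png

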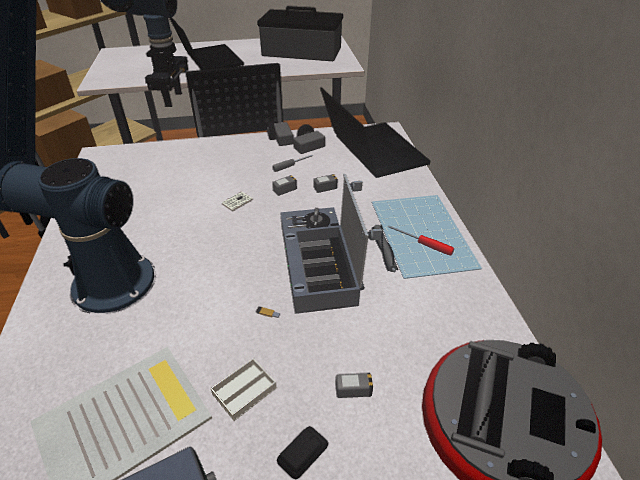

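View pics/top0.png

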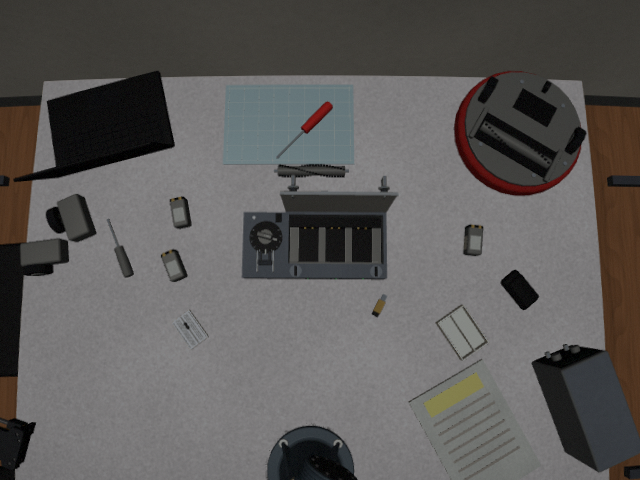

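The top view shows three packs at about (180,212), (174,265) and (474,240). The case is at (315,245), with its lid open and leaning away from the robot. The USB adapter is at (379,305), the screwdriver at (120,250), the mouse at (520,290) and the brush roll at (312,171). Next I'll get precise poses from crops and masks.

```bash
python3 - <<'E'
from h import *
for n in('top','side'):
    c=imaging.capture(n)
    for t in['pack1','case']:
        for m in masks_of(n,t):
            r=m['region'].astype(np.uint8); cn,_=cv2.findContours(r,0,2); k=max(cn,key=cv2.contourArea).reshape(-1,2).astype(float)
            w=ray(c,k,0.038 if t=='pack1' else 0.05)[:,:2]
            (cx,cy),sz,a=cv2.minAreaRect(w.astype(np.float32)*1000)
            print(n,t,round(m['conf'],2),r.sum(),(round(cx),round(cy)),np.round(sz),round(a,1), k.mean(0).round())
    def crop(x0,x1,y0,y1,s,fn): cv2.imwrite('pics/'+fn+'.png',cv2.resize(c['img'][y0:y1,x0:x1],None,fx=s,fy=s,interpolation=cv2.INTER_CUBIC))
    if n=='top': crop(235,405,165,290,4.7,'tcase'); crop(155,205,185,295,5,'tp12'); crop(450,500,210,270,8,'tp3')
    else: crop(270,400,170,320,4,'scase')
E
```

```text
top pack1 0.91 548 (620, 324) [82. 46.] 12.6 [181. 214.]
top pack1 0.86 568 (550, -398) [48. 78.] 87.1 [471. 241.]
top pack1 0.77 521 (490, 334) [79. 43.] 25.3 [173. 265.]
top pack1 0.49 35 (702, 44) [21. 10.] 0.6 [293. 180.]
top case 0.69 12135 (583, -24) [379. 255.] 89.4 [320. 209.]
top case 0.39 503 (618, 321) [77. 43.] 9.8 [180. 214.]
side pack1 0.83 821 (551, -413) [55. 76.] 83.4 [357. 384.]
side pack1 0.8 325 (486, 319) [86. 78.] 21.1 [284. 185.]
side pack1 0.69 363 (616, 305) [90. 85.] 9.6 [324. 183.]
side pack1 0.26 1868 (678, 95) [491. 111.] 89.8 [356. 230.]
side case 0.95 8358 (591, 57) [556. 276.] 89.7 [337. 238.]
```

View pics/tcase.png

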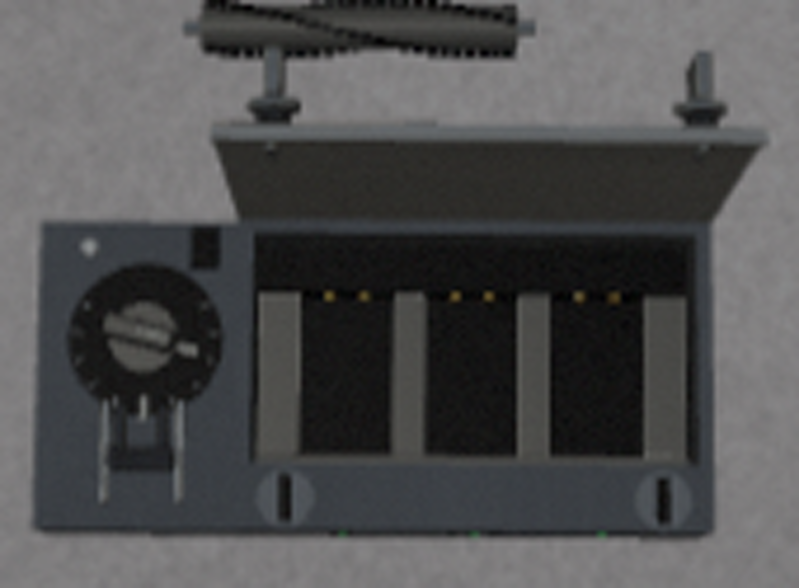

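View pics/tp12.png

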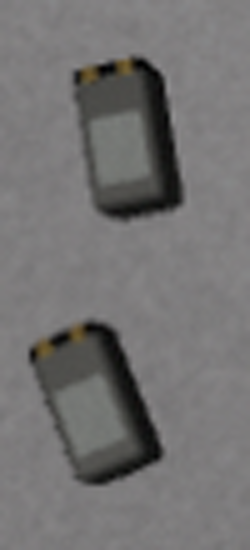

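View pics/tp3.png

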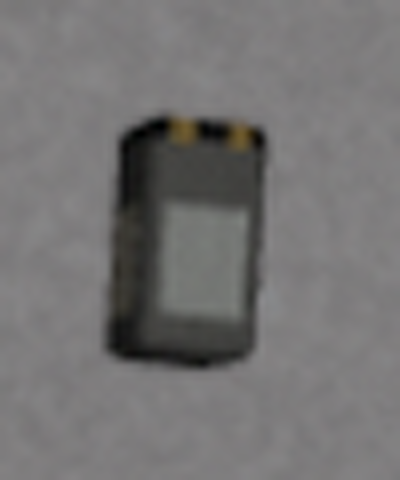

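View pics/scase.png

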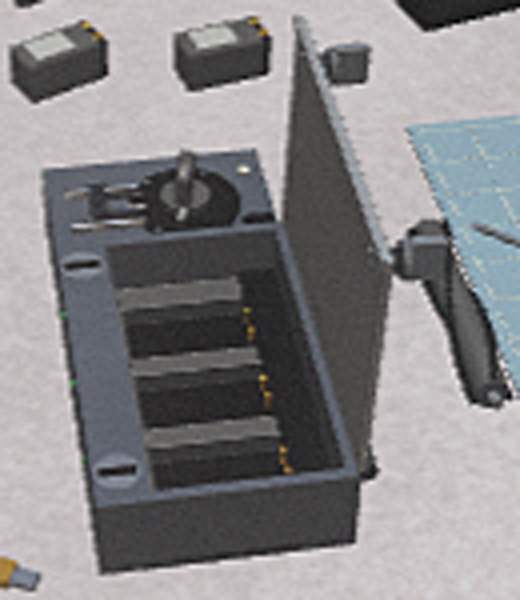

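```bash
cat > fit.py <<'E'
from h import *
from scipy.optimize import least_squares, minimize
def packfit(caps,masks,x0,zc=0.019):
    C=np.array([[a*.037,b*.019,d*.019] for a in(-1,1) for b in(-1,1) for d in(-1,1)])
    S=4
    def cost(p):
        x,y,t=p[0],p[1],p[2]
        R=np.array([[np.cos(t),-np.sin(t),0],[np.sin(t),np.cos(t),0],[0,0,1]])
        W=C@R.T+[x,y,zc]; f=0
        for c,m in zip(caps,masks):
            ys,xs=np.nonzero(m); u0,u1,v0,v1=xs.min()-8,xs.max()+9,ys.min()-8,ys.max()+9
            q=(proj(c,W)-[u0,v0]+.5)*S-.5
            im=np.zeros(((v1-v0)*S,(u1-u0)*S),np.uint8)
            cv2.fillConvexPoly(im,np.round(cv2.convexHull(q.astype(np.float32))*16).astype(np.int32),1,cv2.LINE_8,4)
            mm=cv2.resize(m[v0:v1,u0:u1].astype(np.uint8),None,fx=S,fy=S,interpolation=cv2.INTER_NEAREST)
            f+=1-(im&mm).sum()/(im|mm).sum()
        return f
    r=min((minimize(cost,[x0[0],x0[1],t],method='Nelder-Mead',options=dict(initial_simplex=np.array([[x0[0],x0[1],t],[x0[0]+.01,x0[1],t],[x0[0],x0[1]+.01,t],[x0[0],x0[1],t+.25]]))) for t in(x0[2]-.2,x0[2]+.2)),key=lambda r:r.fun)
    return r.x,r.fun
def findpacks(zc=0.019):
    ct=imaging.capture('top'); mt=masks_of('top','pack1'); cs=imaging.capture('side'); ms=masks_of('side','pack1')
    return ct,mt,cs,ms
E
python3 - <<'E'
from fit import *
ct,mt,cs,ms=findpacks()
for x0 in [(.627,.329,.2),(.489,.341,.4),(.555,-.404,-.05)]:
    def pick(c,ms):
        q=proj(c,[x0[0],x0[1],.019])[0]
        L=[m['region'] for m in ms if 200<m['region'].sum()<1500]
        return min(L,key=lambda r:np.hypot(*(np.argwhere(r).mean(0)[::-1]-q)))
    a,b=pick(ct,mt),pick(cs,ms)
    for nm,cc,mm in(('both',[ct,cs],[a,b]),('top',[ct],[a]),('side',[cs],[b])):
        p,f=packfit(cc,mm,x0); print(x0,nm,p.round(4),round(f,3))
# case fit
P=np.array([[-.08,.173,.046],[.08,.173,.046],[-.08,-.173,.062],[.08,-.173,.062],[-.064,-.147,.062],[-.064,.043,.062]])
U=np.array([[36,530],[42,222],[713,533],[713,222],[663,499],[285,497]],float); U=(U+.5)/4.7-.5+[235,165]
V=np.array([[98,515],[np.nan,0],[117,470],[83,265],[45,172]]);
def T(p,X): 
    c,s=np.cos(p[2]),np.sin(p[2]); return np.c_[p[0]+c*X[:,0]-s*X[:,1],p[1]+s*X[:,0]+c*X[:,1],X[:,2]]
Ps=np.array([[-.08,-.173,.062],[-.064,-.147,.062],[-.064,.043,.062],[-.08,.173,.046],[.08,-.173,.062]])
Us=(np.array([[98,506],[117,470],[83,265],[43,172],[358,478]],float)+.5)/4-.5+[270,170]
ft=lambda p:(proj(ct,T(p,P))-U).ravel(); fs=lambda p:(proj(cs,T(p,Ps))-Us).ravel()
for f in(ft,fs,lambda p:np.r_[ft(p),fs(p)]):
    r=least_squares(f,[.54,0,0],loss='soft_l1'); print(r.x.round(4),r.fun.round(1))
p=r.x
print('bays',T(p,np.array([[0,-.118,0],[0,-.052,0],[0,.014,0]])).round(4).tolist())
E
```

```text
(0.627, 0.329, 0.2) both [0.6229 0.3302 0.2062] 0.263
(0.627, 0.329, 0.2) top [0.6235 0.3304 0.2304] 0.131
(0.627, 0.329, 0.2) side [0.6223 0.3315 0.0973] 0.124
(0.489, 0.341, 0.4) both [0.4895 0.3404 0.4897] 0.313
(0.489, 0.341, 0.4) top [0.4902 0.3391 0.5075] 0.166
(0.489, 0.341, 0.4) side [0.4887 0.3423 0.6173] 0.132
(0.555, -0.404, -0.05) both [ 0.5529 -0.404  -0.1024] 0.208
(0.555, -0.404, -0.05) top [ 0.5542 -0.4042 -0.0607] 0.112
(0.555, -0.404, -0.05) side [ 0.5528 -0.4038 -0.0966] 0.094
[ 0.5386 -0.0086 -0.0071] [-0.7 -0.2  0.  -0.1  0.5  0.  -0.3 -0.4  0.1  0.4  0.2  0.2]
[ 0.5386 -0.0064 -0.0108] [-0.7  0.2 -0.1  0.4 -0.   0.2  0.1 -0.7  0.8 -0.4]
[ 0.5386 -0.008  -0.0085] [-1.  -0.2 -0.2 -0.2  0.3  0.1 -0.5 -0.3 -0.1  0.5 -0.1  0.3 -0.5  0.8
  0.1  0.9 -0.   0.6 -0.  -0.3  1.1 -0. ]
bays [[0.5376, -0.126, 0.0], [0.5381, -0.06, 0.0], [0.5387, 0.006, 0.0]]
```

send_rows:
  plan:
    - [[0.925,-0.733,0,0.568,-1],[0.925,-0.733,0,0.568,-1],[0.925,-0.733,0,0.568,-1],[0.925,-0.733,0,0.568,-1],[0.925,-0.733,0,0.568,-1],[0.925,-0.733,0,0.568,-1],[0.925,-0.733,0,0.568,-1],[0.925,-0.733,0,0.568,-1],[0.925,-0.733,0,0.568,-1],[0.925,-0.733,0,0.568,-1],[0.925,-0.733,0,0.568,-1],[0.925,-0.733,0,0.568,-1],[0,0,-1,0,-1],[0,0,-1,0,-1],[0,0,-1,0,-1],[0,0,0,0,-1],[0,0,0,0,-1]]

```text
time_s: 3.7
position: [0.4893, 0.3413, 0.1496]
tcp_rot: [[-0.909, -0.416, -0.001], [-0.416, 0.909, -0.0], [0.001, -0.0, -1.0]]
force: [1.0, 0.0, 1.3]
opening: 0.999
```

```bash
python3 - <<'E'
from h import *
c=imaging.capture('top')
def w(U,z): return ray(c,(np.array(U,float)+.5)/4.7-.5+[235,165],z)[:,:2].round(4).tolist()
print('rib hinge end z.022',w([[280,293],[408,293],[533,293],[665,295]],.022))
print('rib front end z.022',w([[280,460],[408,460],[533,460]],.022))
print('front inner rim z.062',w([[280,462],[533,460]],.062))
print('rib sides', w([[258,380],[300,380],[394,380],[425,380],[518,380],[551,380],[643,380],[688,380]],.022))
print('brass z.026',w([[330,296],[365,296],[456,296],[489,296],[580,296],[614,297]],.026))
s=bot.read_state(); print(s['position'].round(4),s['tcp_rot'].round(3),s['opening'])
cv2.imwrite('pics/t1.png',cv2.resize(c['img'][170:310,120:280],None,fx=4,fy=4,interpolation=cv2.INTER_CUBIC))
E
```

```text
rib hinge end z.022 [[0.586, 0.0408], [0.586, -0.0268], [0.5861, -0.0928], [0.585, -0.1627]]
rib front end z.022 [[0.4976, 0.0401], [0.4976, -0.0268], [0.4976, -0.0921]]
front inner rim z.062 [[0.4932, 0.038], [0.4943, -0.0895]]
rib sides [[0.5397, 0.052], [0.5397, 0.03], [0.5397, -0.0194], [0.5397, -0.0357], [0.5398, -0.0846], [0.5398, -0.1019], [0.5398, -0.1503], [0.5398, -0.174]]
brass z.026 [[0.5837, 0.0143], [0.5837, -0.0041], [0.5838, -0.052], [0.5838, -0.0694], [0.5838, -0.1173], [0.5833, -0.1352]]
[0.4901 0.3417 0.1507] [[-0.909 -0.416  0.002]
 [-0.416  0.909  0.001]
 [-0.002 -0.    -1.   ]] 0.9996320752245265
```

View pics/t1.png

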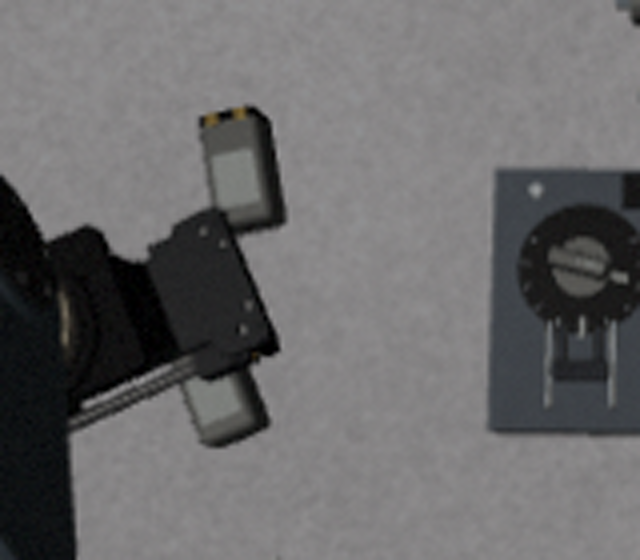

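send_rows:
  plan:
    - [[0,0,-1,0,-1],[0,0,-1,0,-1],[0,0,-1,0,-1],[0,0,-0.77,0,-1],[0,0,0,0,-1],[0,0,0,0,1],[0,0,0,0,1],[0,0,0,0,1],[0,0,0,0,1],[0,0,0,0,1],[0,0,0,0,1],[0,0,0,0,1],[0,0,0,0,1]]

```text
time_s: 5.05
position: [0.4894, 0.3412, 0.0366]
tcp_rot: [[-0.909, -0.416, 0.0], [-0.416, 0.909, -0.0], [-0.0, -0.0, -1.0]]
force: [0.5, 0.2, 1.5]
opening: 0.434
```

send_rows:
  plan:
    - [[0,0,1,0,1],[0,0,1,0,1],[0,0,1,0,1],[0,0,1,0,1],[0,0,0.5,0,1],[0.144,-0.93,0,-0.365,1],[0.144,-0.93,0,-0.365,1],[0.144,-0.93,0,-0.365,1],[0.144,-0.93,0,-0.365,1],[0.144,-0.93,0,-0.365,1],[0.144,-0.93,0,-0.365,1],[0.144,-0.93,0,-0.365,1],[0.144,-0.93,0,-0.365,1],[0.144,-0.93,0,-0.365,1],[0.144,-0.93,0,-0.365,1],[0.144,-0.93,0,-0.365,1],[0.144,-0.93,0,-0.365,1],[0,0,0,0,1],[0,0,0,0,1]]

```text
time_s: 6.95
position: [0.5406, 0.0062, 0.171]
tcp_rot: [[-1.0, 0.011, -0.001], [0.011, 1.0, 0.001], [0.001, 0.001, -1.0]]
force: [-0.2, -0.1, -1.9]
opening: 0.437
```

```bash
python3 - <<'E'
from h import *
c=imaging.capture('side')
s=bot.read_state(); print(s['position'].round(4),s['tcp_rot'].round(3).tolist(),s['opening'])
print([(np.round(d['at'],3),round(d['conf'],2)) for d in mark_of('side','pack1')])
p=s['position']; q=proj(c,p)[0].astype(int)
cv2.imwrite('pics/s2.png',cv2.resize(c['img'][q[1]-60:q[1]+60,q[0]-80:q[0]+80],None,fx=5,fy=5,interpolation=cv2.INTER_CUBIC)); print(q)
# predicted pack corners, centre at TCP xy, bottom = tip -.02 
z0=p[2]-.0366+.019
C=np.array([[a*.037,b*.019,d*.019] for a in(-1,1) for b in(-1,1) for d in(-1,1)])+[p[0],p[1],z0]
print(((proj(c,C)-(q-[80,60])+.5)*5-.5).round().tolist())
E
```

```text
[0.5404 0.0069 0.171 ] [[-1.0, 0.01, -0.002], [0.009, 1.0, 0.001], [0.002, 0.001, -1.0]] 0.42771901312669103
[(array([ 0.555, -0.41 ,  0.018]), 0.97), (array([0.538, 0.004, 0.155]), 0.66), (array([0.625, 0.326, 0.017]), 0.65), (array([0.65 , 0.029, 0.207]), 0.23)]
[315 208]
[[340.0, 391.0], [338.0, 332.0], [330.0, 345.0], [328.0, 286.0], [484.0, 376.0], [486.0, 317.0], [471.0, 331.0], [472.0, 272.0]]
```

View pics/s2.png

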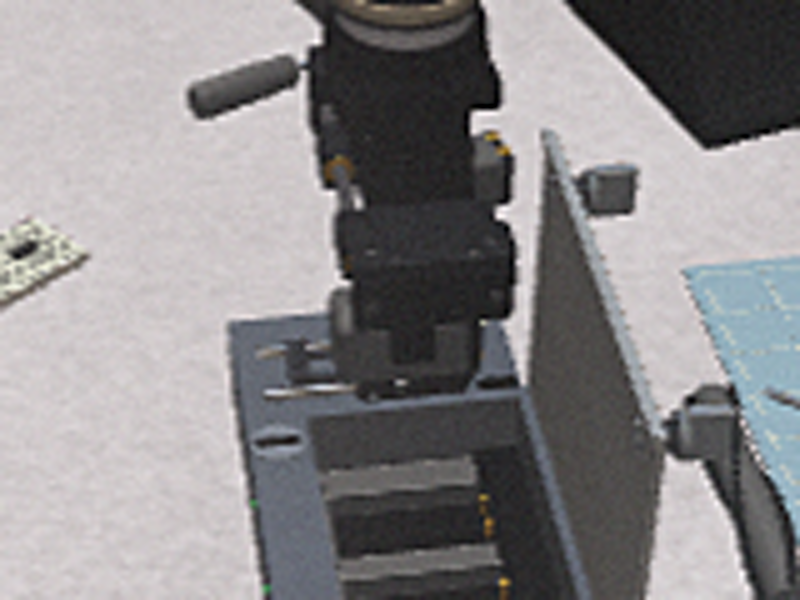

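send_rows:
  plan:
    - [[0.12,0,0,0,1],[0,0,-0.8,0,1],[0,0,-0.8,0,1],[0,0,-0.8,0,1],[0,0,-0.6,0,1],[0,0,-0.4,0,1],[0,0,-0.4,0,1],[0,0,-0.4,0,1],[0,0,0,0,1],[0,0,0,0,1]]

```text
time_s: 8.05
position: [0.5449, 0.0065, 0.0455]
tcp_rot: [[-1.0, 0.009, 0.0], [0.009, 1.0, -0.0], [-0.0, -0.0, -1.0]]
force: [-1.1, -1.0, -1.6]
opening: 0.436
```

send_rows:
  plan:
    - [[0,0,-0.08,0,1],[0,0,0,0,1],[0,0,0,0,-0.2],[0,0,0,0,-0.2],[0,0,0,0,-0.2],[0,0,0,0,-0.2],[0,0,0.5,0,-0.2],[0,0,1,0,-0.2],[0,0,1,0,-0.2],[0,0,1,0,-0.2],[0,0,1,0,-0.2],[0,0,1,0,-0.2]]

```text
time_s: 9.25
position: [0.5444, 0.0065, 0.2094]
tcp_rot: [[-1.0, 0.009, -0.0], [0.009, 1.0, -0.0], [0.0, -0.0, -1.0]]
force: [-0.2, 0.2, 0.1]
opening: 0.599
```

```bash
python3 - <<'E'
from fit import *
c=snap('side','s3'); print([(np.round(d['at'],3),round(d['conf'],2)) for d in mark_of('side','pack1')])
t=snap('top','t3'); print([(np.round(d['at'],3),round(d['conf'],2)) for d in mark_of('top','pack1')])
cv2.imwrite('pics/s3c.png',cv2.resize(c['img'][190:310,270:400],None,fx=5,fy=5,interpolation=cv2.INTER_CUBIC))
E
```

```text
[(array([0.547, 0.003, 0.025]), 0.94), (array([ 0.555, -0.403,  0.017]), 0.74), (array([0.495, 0.113, 0.055]), 0.54)]
[(array([0.626, 0.33 , 0.022]), 0.62), (array([0.545, 0.008, 0.026]), 0.6), (array([ 0.554, -0.406,  0.022]), 0.58)]
```

View pics/s3c.png

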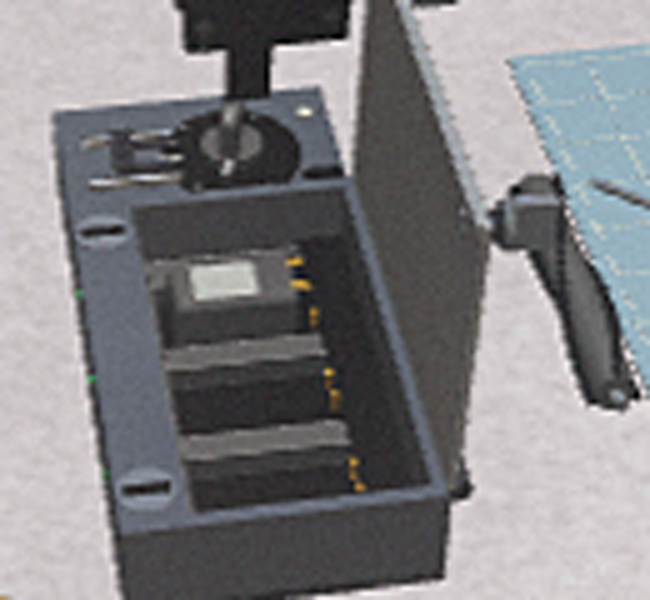

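send_rows:
  plan:
    - [[0,1,0,0.19,-0.2],[0,1,0,0.19,-0.5],[0,1,0,0.19,-1],[0,1,0,0.19,-1],[0,1,0,0.19,-1],[0.444,0.964,0,0.19,-1],[0.444,0.964,0,0.19,-1],[0.444,0.964,0,0.19,-1],[0.444,0.964,0,0.19,-1],[0.444,0.964,0,0.19,-1],[0.444,0.964,0,0.19,-1],[0,0,-1,0,-1],[0,0,-1,0,-1],[0,0,0,0,-1],[0,0,0,0,-1]]

```text
time_s: 10.95
position: [0.6235, 0.3295, 0.146]
tcp_rot: [[-0.98, -0.198, -0.004], [-0.198, 0.98, -0.001], [0.004, -0.001, -1.0]]
force: [-0.6, -0.3, 0.4]
opening: 1.0
```

```bash
python3 - <<'E'
from h import *
c=imaging.capture('side')
print([(np.round(d['at'],3),round(d['conf'],2)) for d in mark_of('side','pack1')])
s=bot.read_state(); p=s['position'];q=proj(c,[p[0],p[1],.04])[0].astype(int)
cv2.imwrite('pics/s4.png',cv2.resize(c['img'][q[1]-60:q[1]+60,q[0]-80:q[0]+80],None,fx=5,fy=5,interpolation=cv2.INTER_CUBIC)); print(q,p.round(4))
E
```

```text
[(array([0.546, 0.006, 0.027]), 0.94), (array([ 0.552, -0.402,  0.016]), 0.93), (array([0.626, 0.331, 0.018]), 0.56)]
[325 177] [0.6254 0.33   0.149 ]
```

View pics/s4.png

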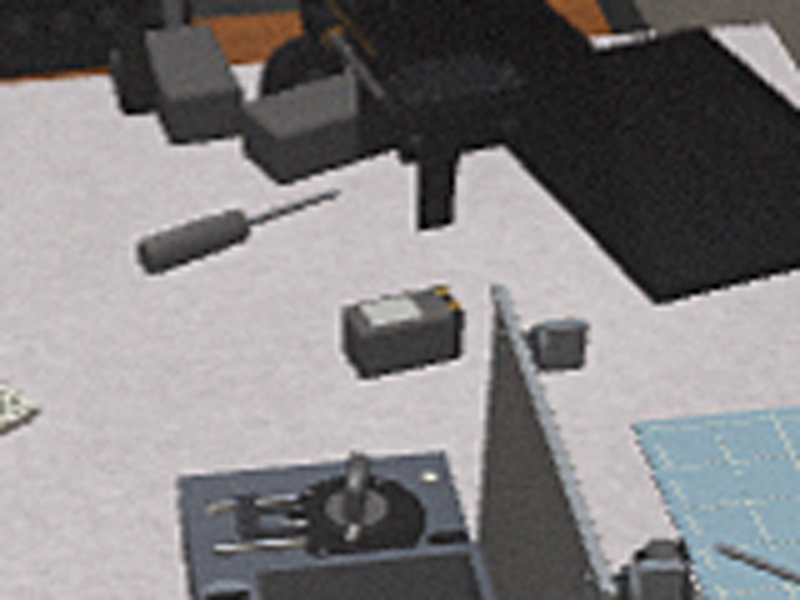

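send_rows:
  plan:
    - [[0,0,-1,0,-1],[0,0,-1,0,-1],[0,0,-1,0,-1],[0,0,-0.73,0,-1],[0,0,0,0,-1],[0,0,0,0,1],[0,0,0,0,1],[0,0,0,0,1],[0,0,0,0,1],[0,0,0,0,1],[0,0,0,0,1],[0,0,0,0,1],[0,0,0,0,1]]

```text
time_s: 12.35
position: [0.6246, 0.33, 0.0362]
tcp_rot: [[-0.98, -0.199, -0.0], [-0.199, 0.98, -0.0], [0.0, -0.0, -1.0]]
force: [-1.1, 0.4, 0.4]
opening: 0.433
```

send_rows:
  plan:
    - [[0,0,1,0,1],[0,0,1,0,1],[0,0,1,0,1],[0,0,1,0,1],[0,0,1,0,1],[-0.447,-0.93,0,-0.35,1],[-0.447,-0.93,0,-0.35,1],[-0.447,-0.93,0,-0.35,1],[-0.447,-0.93,0,-0.35,1],[-0.447,-0.93,0,-0.35,1],[-0.447,-0.93,0,-0.35,1],[0,-0.93,0,0,1],[0,-0.93,0,0,1],[0,-0.93,0,0,1],[0,-0.93,0,0,1],[0,-0.93,0,0,1],[0,-0.93,0,0,1],[0,-0.93,0,0,1],[0,-0.93,0,0,1],[0,0,0,0,1]]

```text
time_s: 14.35
position: [0.5446, -0.0639, 0.1859]
tcp_rot: [[-1.0, 0.014, 0.001], [0.014, 1.0, -0.001], [-0.001, -0.001, -1.0]]
force: [0.3, 0.9, -1.9]
opening: 0.434
```

```bash
cat > held.py <<'E'
from h import *
import sys
c=imaging.capture('side')
s=bot.read_state(); print(s['position'].round(4),s['tcp_rot'].round(3).tolist(),s['opening'],s['force'].round(1))
print([(np.round(d['at'],3),round(d['conf'],2)) for d in mark_of('side','pack1')])
p=s['position']; q=proj(c,p)[0].astype(int)
z0=p[2]-.0366+.019
C=np.array([[a*.037,b*.019,d*.019] for a in(-1,1) for b in(-1,1) for d in(-1,1)])+[p[0],p[1],z0]
im=cv2.resize(c['img'][q[1]-60:q[1]+60,q[0]-80:q[0]+80],None,fx=5,fy=5,interpolation=cv2.INTER_CUBIC)
for u in (proj(c,C)-(q-[80,60])+.5)*5-.5: cv2.circle(im,tuple(int(v) for v in u.round()),2,(0,255,0),-1)
cv2.imwrite('pics/'+sys.argv[1]+'.png',im)
E
python3 held.py s5
```

```text
[ 0.5441 -0.0621  0.1858] [[-1.0, 0.013, -0.0], [0.013, 1.0, 0.0], [0.0, 0.0, -1.0]] 0.43297102153816297 [ 0.5  0.2 -1.4]
[(array([ 0.553, -0.403,  0.017]), 0.97), (array([ 0.542, -0.062,  0.163]), 0.68), (array([0.543, 0.006, 0.028]), 0.64), (array([ 0.431, -0.525,  0.002]), 0.21), (array([ 0.733, -0.001,  0.003]), 0.21)]
```

View pics/s5.png

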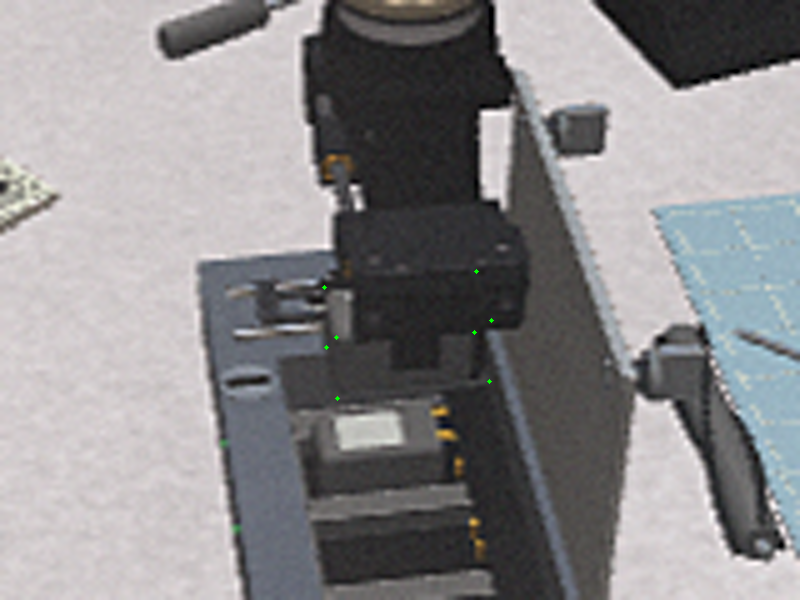

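send_rows:
  plan:
    - [[0,0.07,0,0,1],[0,0,-0.9,0,1],[0,0,-0.9,0,1],[0,0,-0.9,0,1],[0,0,-0.9,0,1],[0,0,-0.35,0,1],[0,0,-0.35,0,1],[0,0,-0.35,0,1],[0,0,0,0,1],[0,0,0,0,1]]

```text
time_s: 15.45
position: [0.5446, -0.0586, 0.0471]
tcp_rot: [[-1.0, 0.01, 0.001], [0.01, 1.0, -0.0], [-0.001, -0.0, -1.0]]
force: [-0.0, -0.2, -0.5]
opening: 0.433
```

send_rows:
  plan:
    - [[0,-0.03,-0.12,0,1],[0,0,0,0,1],[0,0,0,0,-0.2],[0,0,0,0,-0.2],[0,0,0,0,-0.2],[0,0,0,0,-0.2],[0,0,0.5,0,-0.2],[0,0,1,0,-0.2],[0,0,1,0,-0.2],[0,0,1,0,-0.2],[0,0,1,0,-0.2],[0,0,1,0,-0.2]]

```text
time_s: 16.65
position: [0.5439, -0.0593, 0.2094]
tcp_rot: [[-1.0, 0.01, -0.0], [0.01, 1.0, 0.0], [0.0, 0.0, -1.0]]
force: [0.4, -0.6, 0.3]
opening: 0.598
```

```bash
python3 - <<'E'
from fit import *
c=snap('side','s6'); print([(np.round(d['at'],3),round(d['conf'],2)) for d in mark_of('side','pack1')])
t=snap('top','t6'); print([(np.round(d['at'],3),round(d['conf'],2)) for d in mark_of('top','pack1')])
print(bot.read_state()['position'])
cv2.imwrite('pics/s6c.png',cv2.resize(c['img'][190:310,270:400],None,fx=5,fy=5,interpolation=cv2.INTER_CUBIC))
E
```

```text
[(array([0.542, 0.003, 0.023]), 0.94), (array([ 0.543, -0.058,  0.02 ]), 0.94), (array([ 0.554, -0.404,  0.014]), 0.71)]
[(array([ 0.552, -0.403,  0.023]), 0.69), (array([ 0.545, -0.058,  0.026]), 0.58), (array([ 0.534,  0.49 , -0.002]), 0.16)]
[ 0.54426563 -0.05943321  0.20865266]
```

View pics/s6c.png

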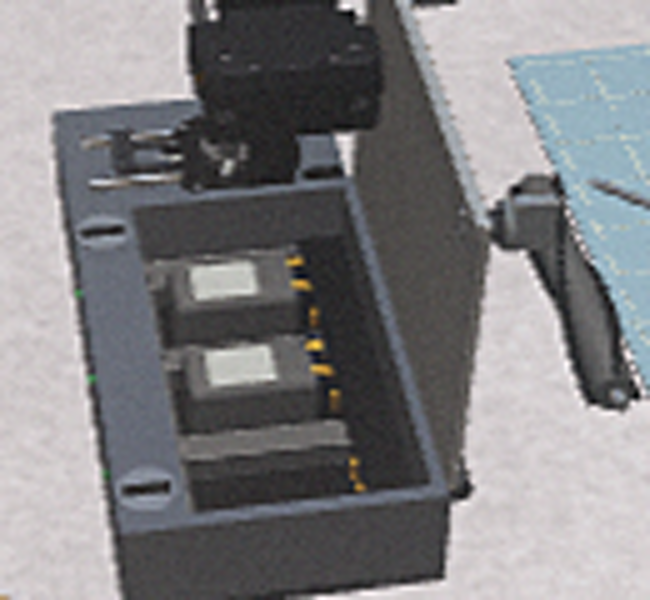

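View pics/t6.png

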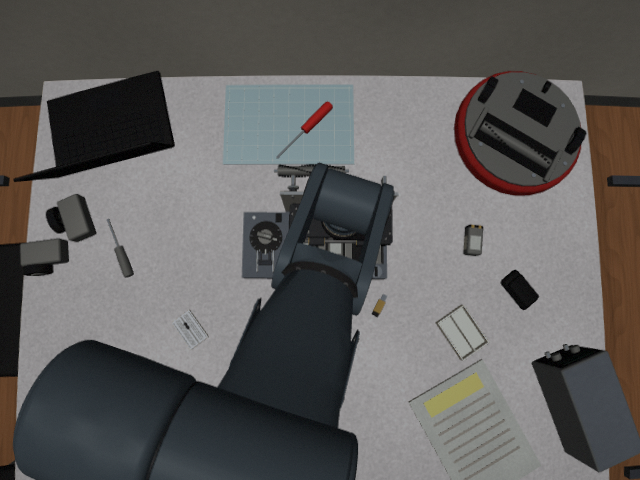

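send_rows:
  plan:
    - [[0.026,-0.957,0,-0.04,-0.2],[0.026,-0.957,0,-0.04,-0.5],[0.026,-0.957,0,-0.04,-1],[0.026,-0.957,0,-0.04,-1],[0.026,-0.957,0,-0.04,-1],[0.026,-0.957,0,-0.04,-1],[0.026,-0.957,0,-0.04,-1],[0.026,-0.957,0,-0.04,-1],[0.026,-0.957,0,-0.04,-1],[0.026,-0.957,0,-0.04,-1],[0.026,-0.957,0,-0.04,-1],[0.026,-0.957,0,-0.04,-1],[0,0,-1,0,-1],[0,0,-1,0,-1],[0,0,0,0,-1],[0,0,0,0,-1]]

```text
time_s: 18.45
position: [0.5527, -0.4031, 0.1462]
tcp_rot: [[-0.998, 0.058, -0.003], [0.058, 0.998, 0.003], [0.003, 0.003, -1.0]]
force: [-0.3, -0.2, 0.2]
opening: 0.998
```

```bash
python3 - <<'E'
from h import *
c=imaging.capture('side')
print([(np.round(d['at'],3),round(d['conf'],2)) for d in mark_of('side','pack1')])
s=bot.read_state(); p=s['position'];q=proj(c,[p[0],p[1],.04])[0].astype(int)
cv2.imwrite('pics/s7.png',cv2.resize(c['img'][q[1]-70:q[1]+50,q[0]-80:q[0]+80],None,fx=5,fy=5,interpolation=cv2.INTER_CUBIC)); print(q,p.round(4))
E
```

```text
[(array([ 0.543, -0.058,  0.021]), 0.8), (array([ 0.551, -0.405,  0.018]), 0.71), (array([0.544, 0.003, 0.027]), 0.56)]
[354 379] [ 0.5542 -0.4043  0.1489]
```

View pics/s7.png

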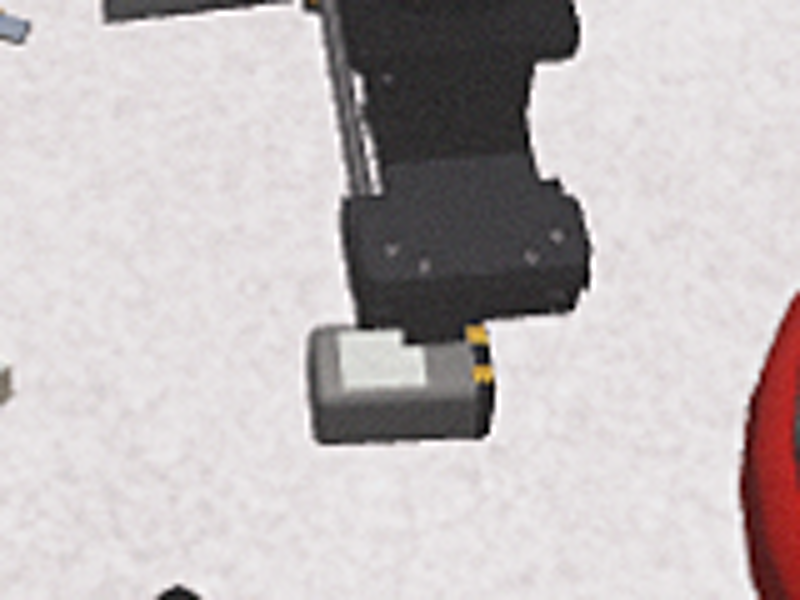

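send_rows:
  plan:
    - [[-0.04,0,-1,0,-1],[0,0,-1,0,-1],[0,0,-1,0,-1],[0,0,-0.73,0,-1],[0,0,0,0,-1],[0,0,0,0,1],[0,0,0,0,1],[0,0,0,0,1],[0,0,0,0,1],[0,0,0,0,1],[0,0,0,0,1],[0,0,0,0,1],[0,0,0,0,1]]

```text
time_s: 19.85
position: [0.5524, -0.4041, 0.0362]
tcp_rot: [[-0.998, 0.058, 0.0], [0.058, 0.998, -0.0], [-0.0, -0.0, -1.0]]
force: [0.2, -0.3, 1.3]
opening: 0.438
```

send_rows:
  plan:
    - [[0,0,1,0,1],[0,0,1,0,1],[0,0,1,0,1],[0,0,1,0,1],[0,0,1,0,1],[-0.03,0.928,0,0.05,1],[-0.03,0.928,0,0.05,1],[-0.03,0.928,0,0.05,1],[-0.03,0.928,0,0.05,1],[-0.03,0.928,0,0.05,1],[-0.03,0.928,0,0.05,1],[-0.03,0.928,0,0.05,1],[-0.03,0.928,0,0.05,1],[-0.03,0.928,0,0.05,1],[-0.03,0.928,0,0.05,1],[0,0,0,0,1],[0,0,0,0,1]]

```text
time_s: 21.55
position: [0.5431, -0.1249, 0.1858]
tcp_rot: [[-1.0, 0.007, -0.001], [0.007, 1.0, -0.0], [0.001, -0.0, -1.0]]
force: [0.4, -0.3, -2.8]
opening: 0.437
```

```bash
python3 held.py s8
```

```text
[ 0.5434 -0.1258  0.1859] [[-1.0, 0.008, -0.0], [0.008, 1.0, -0.0], [0.0, -0.0, -1.0]] 0.43969855074800795 [-0.  -0.3 -2.6]
[(array([ 0.542, -0.059,  0.023]), 0.97), (array([0.545, 0.005, 0.022]), 0.72), (array([ 0.546, -0.124,  0.164]), 0.59)]
```

View pics/s8.png

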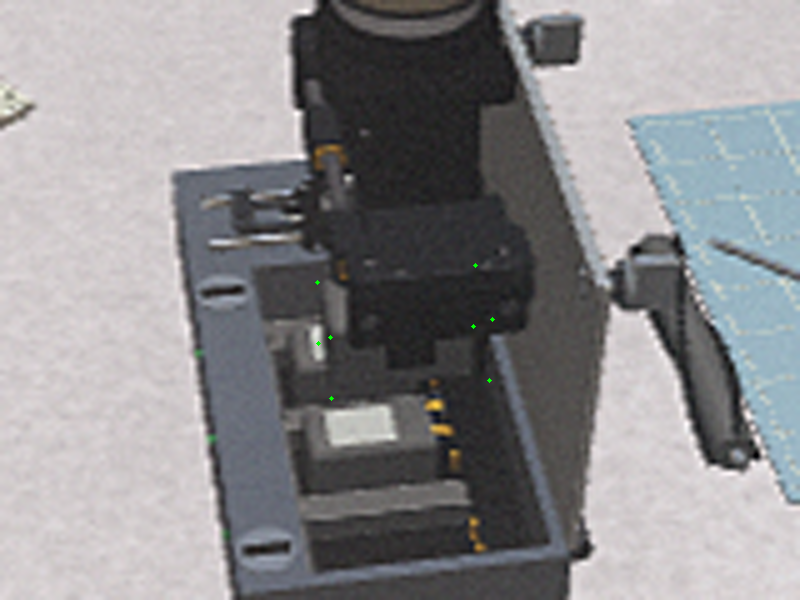

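send_rows:
  plan:
    - [[-0.03,0,0,0,1],[0,0,-0.9,0,1],[0,0,-0.9,0,1],[0,0,-0.9,0,1],[0,0,-0.9,0,1],[0,0,-0.37,0,1],[0,0,-0.37,0,1],[0,0,-0.37,0,1],[0,0,0,0,1],[0,0,0,0,1]]

```text
time_s: 22.65
position: [0.5428, -0.1258, 0.0452]
tcp_rot: [[-1.0, 0.008, 0.001], [0.008, 1.0, -0.0], [-0.001, -0.0, -1.0]]
force: [0.0, 0.1, -2.1]
opening: 0.434
```

send_rows:
  plan:
    - [[0,0,-0.08,0,1],[0,0,0,0,1],[0,0,0,0,-0.2],[0,0,0,0,-0.2],[0,0,0,0,-0.2],[0,0,0,0,-0.2],[0,0,0.5,0,-0.2],[0,0,1,0,-0.2],[0,0,1,0,-0.2],[0,0,1,0,-0.2],[0,0,1,0,-0.2],[0,0,1,0,-0.2]]

```text
time_s: 23.85
position: [0.5422, -0.1254, 0.2088]
tcp_rot: [[-1.0, 0.008, -0.0], [0.008, 1.0, 0.0], [0.0, 0.0, -1.0]]
force: [-0.0, -0.7, 0.2]
opening: 0.596
```

```bash
python3 - <<'E'
from fit import *
c=snap('side','s9'); print([(np.round(d['at'],3),round(d['conf'],2)) for d in mark_of('side','pack1')])
print([(np.round(d['at'],3),round(d['conf'],2)) for d in mark_of('side','stud_a_wing')],[(np.round(d['at'],3),round(d['conf'],2)) for d in mark_of('side','lid_hinge')])
t=snap('top','t9')
# lid edge
print(bot.read_state()['position'])
cv2.imwrite('pics/s9c.png',cv2.resize(c['img'][160:310,260:410],None,fx=4,fy=4,interpolation=cv2.INTER_CUBIC))
hx,hz=.6226,.0645
for y in(-.181,.061):
  for th in(1.55,1.6,1.65,1.7,1.75,1.8):
    P=[[hx-.166*np.cos(th),y,hz+.166*np.sin(th)]]
    print(y,th,((proj(c,P)-[260,160]+.5)*4-.5).round()[0])
E
```

```text
[(array([0.542, 0.004, 0.027]), 0.95), (array([ 0.544, -0.126,  0.025]), 0.94), (array([ 0.545, -0.057,  0.022]), 0.57)]
[(array([ 0.65 , -0.156,  0.209]), 0.43)] [(array([ 0.619, -0.06 ,  0.063]), 0.81)]
[ 0.54181518 -0.12527154  0.20694957]
-0.181 1.55 [425. 304.]
-0.181 1.6 [440. 302.]
-0.181 1.65 [455. 301.]
-0.181 1.7 [470. 301.]
-0.181 1.75 [485. 301.]
-0.181 1.8 [499. 302.]
0.061 1.55 [334.  57.]
0.061 1.6 [346.  56.]
0.061 1.65 [359.  55.]
0.061 1.7 [372.  55.]
0.061 1.75 [384.  56.]
0.061 1.8 [397.  57.]
```

View pics/s9c.png

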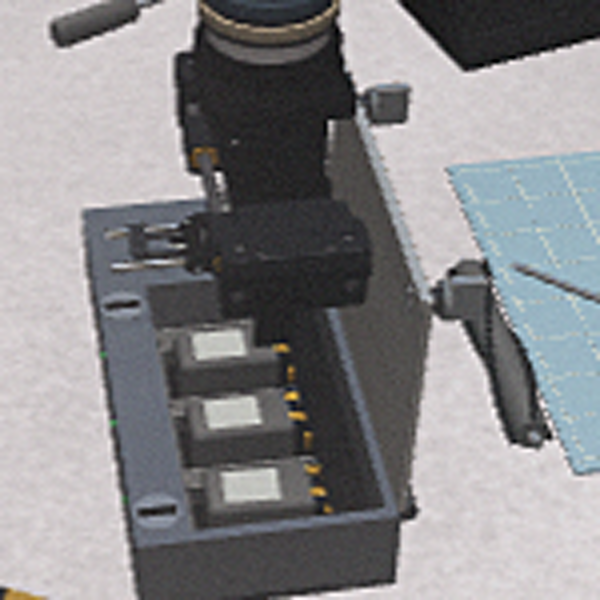

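All three packs are seated flat in their bays, brass contacts towards the hinge at crop (290,350)–(325,500). The lid stands at about 1.57 rad. Next I reach over and behind it with closed fingers.

send_rows:
  plan:
    - [[0,0,1,0,1],[0,0,1,0,1],[0,0,1,0,1],[0,0,0.2,0,1],[0.98,0.43,0,0,1],[0.98,0.43,0,0,1],[0.98,0.43,0,0,1],[0.98,0.43,0,0,1],[0.98,0.43,0,0,1],[0,0,0,0,1],[0,0,-0.98,0,1],[0,0,-0.98,0,1],[0,0,-0.98,0,1],[0,0,0,0,1],[0,0,0,0,1]]

```text
time_s: 25.6
position: [0.6882, -0.0613, 0.2137]
tcp_rot: [[-1.0, 0.009, -0.004], [0.009, 1.0, 0.001], [0.004, 0.001, -1.0]]
force: [-0.5, -0.5, 0.2]
opening: 0.004
```

```bash
python3 - <<'E'
from h import *
c=snap('side','s10'); print(bot.read_state()['position'],bot.read_state()['force'])
cv2.imwrite('pics/s10c.png',cv2.resize(c['img'][150:300,270:430],None,fx=4,fy=4,interpolation=cv2.INTER_CUBIC))
E
```

```text
[ 0.68945862 -0.06145113  0.2154944 ] [ 0.28768424 -0.1473894   0.40675207]
```

View pics/s10c.png

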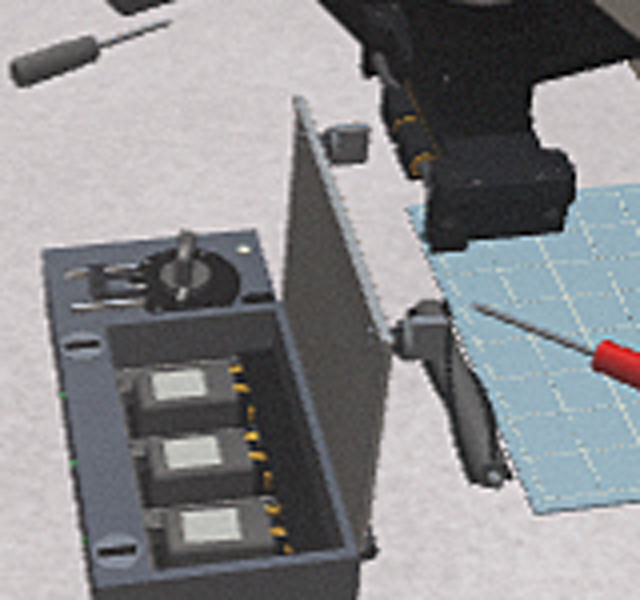

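send_rows:
  plan:
    - [[-0.6,0,-0.06,0,1],[-0.6,0,-0.06,0,1],[-0.6,0,0,0,1],[-0.37,0,-0.025,0,1],[-0.37,0,-0.025,0,1],[-0.42,0,-0.107,0,1],[-0.42,0,-0.107,0,1],[-0.39,0,-0.19,0,1],[-0.39,0,-0.19,0,1],[-0.345,0,-0.263,0,1],[-0.345,0,-0.263,0,1],[0,0,0,0,1]]

```text
time_s: 26.85
position: [0.5424, -0.061, 0.1769]
tcp_rot: [[-1.0, 0.008, -0.002], [0.008, 1.0, 0.0], [0.002, 0.0, -1.0]]
force: [-0.3, 0.4, -0.6]
opening: 0.006
```

```bash
python3 - <<'E'
from h import *
c=snap('side','s11'); print(bot.read_state()['position'],bot.read_state()['force'])
cv2.imwrite('pics/s11c.png',cv2.resize(c['img'][150:300,270:430],None,fx=4,fy=4,interpolation=cv2.INTER_CUBIC))
E
```

```text
[ 0.54349086 -0.06119343  0.17726171] [ 0.85659532 -0.12098092 -0.23878281]
```

View pics/s11c.png

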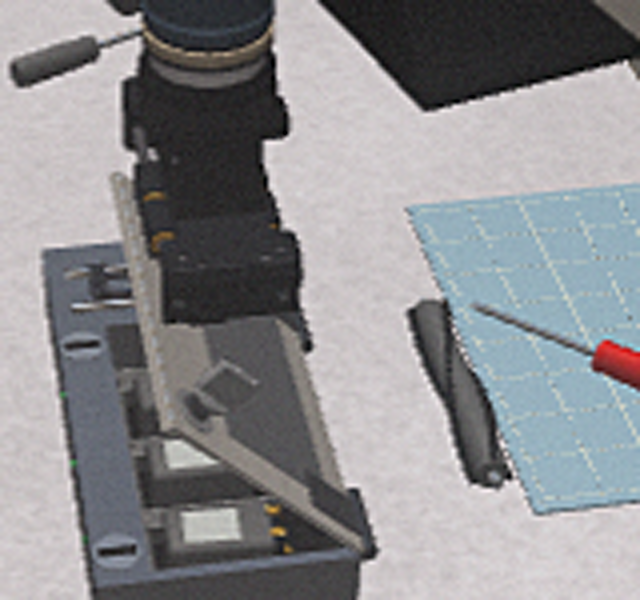

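Works: the lid is at about 0.8 rad. Continuing down.

send_rows:
  plan:
    - [[-0.285,0,-0.323,0,1],[-0.285,0,-0.323,0,1],[-0.213,0,-0.377,0,1],[-0.213,0,-0.377,0,1],[-0.137,0,-0.41,0,1],[-0.137,0,-0.41,0,1],[-0.05,0,-0.4,0,1],[-0.05,0,-0.4,0,1],[0,0,0,0,1],[0,0,0,0,1]]

```text
time_s: 27.9
position: [0.5037, -0.0613, 0.0864]
tcp_rot: [[-1.0, 0.008, 0.001], [0.008, 1.0, -0.0], [-0.001, -0.0, -1.0]]
force: [-0.4, 0.5, 0.4]
opening: 0.005
```

send_rows:
  plan:
    - [[0,0,-0.07,0,1],[0,0,-0.05,0,1],[0,0,-0.05,0,1],[0,0,0,0,1]]

```text
time_s: 28.3
position: [0.504, -0.0614, 0.0842]
tcp_rot: [[-1.0, 0.008, 0.003], [0.008, 1.0, -0.001], [-0.003, -0.001, -1.0]]
force: [-3.3, 1.9, 21.9]
opening: 0.004
```

send_rows:
  plan:
    - [[0,0,0.5,0,1],[0,0,1,0,1],[0,0,1,0,1],[0,0,1,0,-0.4],[-1,0,0.5,0,-0.4],[-0.5,0,0,0,-0.4],[0,0,0,0,-0.4]]

```text
time_s: 29.0
position: [0.456, -0.0605, 0.2018]
tcp_rot: [[-1.0, 0.009, -0.0], [0.009, 1.0, 0.0], [0.0, 0.0, -1.0]]
force: [0.1, -1.0, 0.2]
opening: 0.285
```

```bash
python3 - <<'E'
from h import *
for n in('side','top'):
    c=snap(n,n+'12')
    for t in['stud_a_wing','knob_grip','lock_tab']:
        print(n,t,[(np.round(d['at'],4).tolist(),round(d['conf'],2)) for d in mark_of(n,t)])
    x0,y0=(270,170) if n=='side' else (235,165)
    cv2.imwrite('pics/%s12c.png'%n,cv2.resize(c['img'][y0:y0+130,x0:x0+170],None,fx=4.5,fy=4.5,interpolation=cv2.INTER_CUBIC))
s=bot.read_state();print(s['position'],s['tcp_rot'].round(3).tolist(),s['joint_positions'])
E
```

```text
side stud_a_wing [([0.4701, -0.1557, 0.0953], 0.39), ([0.5401, -0.0619, 0.0248], 0.23)]
side knob_grip [([0.5571, 0.1127, 0.0699], 0.58)]
side lock_tab []
top stud_a_wing [([0.5592, 0.1092, 0.0721], 0.42)]
top knob_grip [([0.5592, 0.1104, 0.0718], 0.66)]
top lock_tab [([0.4955, 0.108, 0.051], 0.49)]
[ 0.45837371 -0.0611323   0.20047752] [[-1.0, 0.008, -0.0], [0.008, 1.0, 0.0], [0.0, 0.0, -1.0]] [-2.14849748e+01  2.12889793e+01  1.07211369e+02 -4.45186546e-04
  5.15175036e+01 -1.11027921e+02]
```

View pics/side12c.png

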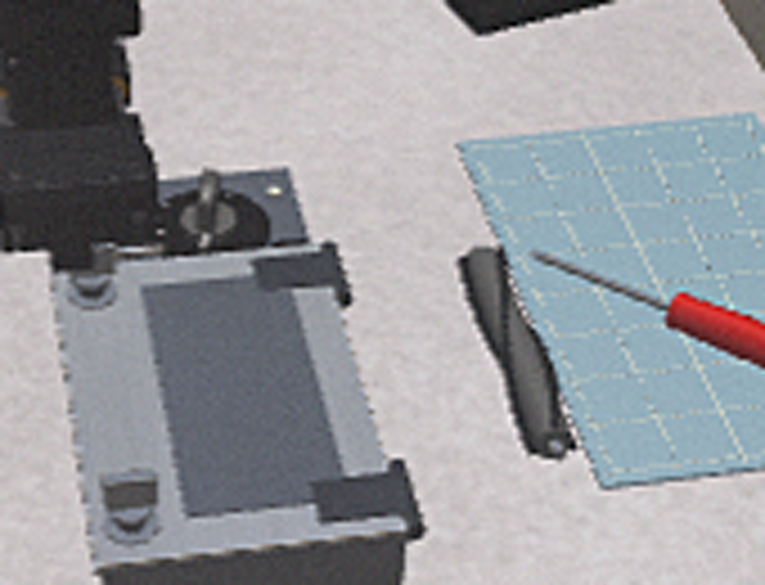

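View pics/top12c.png

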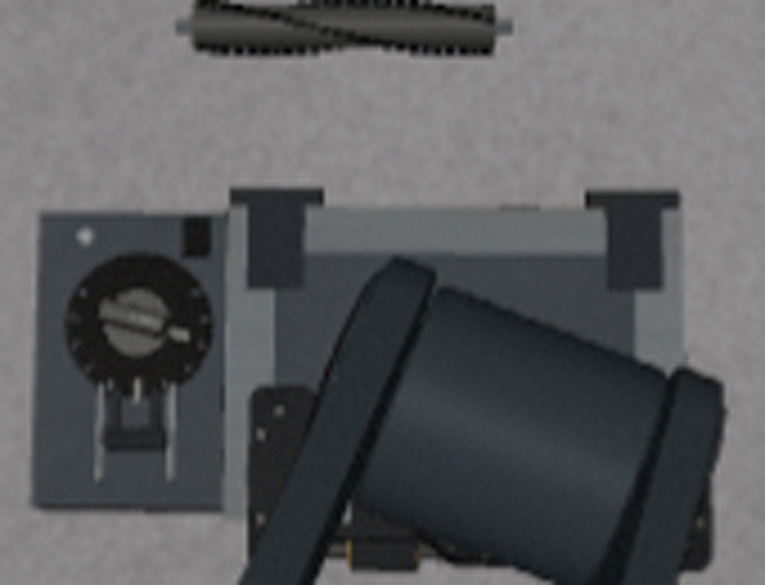

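```bash
python3 - <<'E'
from h import *
c=imaging.capture('side')
im=c['img'][260:300,285:325]; cv2.imwrite('pics/wa.png',cv2.resize(im,None,fx=15,fy=15,interpolation=cv2.INTER_CUBIC))
im=c['img'][215:245,278:318]; cv2.imwrite('pics/wb.png',cv2.resize(im,None,fx=15,fy=15,interpolation=cv2.INTER_CUBIC))
# predictions for xs
for sx in(.470,.4735,.478):
  P=np.array([[sx+a*.014,-.1545+b*.004,.0935+d*.011] for a in(-1,1) for b in(-1,1) for d in(-1,1)])
  print(sx,((proj(c,P)-[285,260]+.5)*15-.5).round().tolist())
E
```

```text
0.47 [[108.0, 370.0], [102.0, 273.0], [101.0, 333.0], [96.0, 236.0], [284.0, 349.0], [281.0, 252.0], [277.0, 313.0], [274.0, 215.0]]
0.4735 [[130.0, 368.0], [125.0, 270.0], [124.0, 331.0], [118.0, 234.0], [306.0, 347.0], [304.0, 249.0], [299.0, 310.0], [297.0, 213.0]]
0.478 [[158.0, 364.0], [153.0, 267.0], [152.0, 328.0], [147.0, 230.0], [335.0, 343.0], [332.0, 246.0], [327.0, 307.0], [325.0, 209.0]]
```

View pics/wa.png

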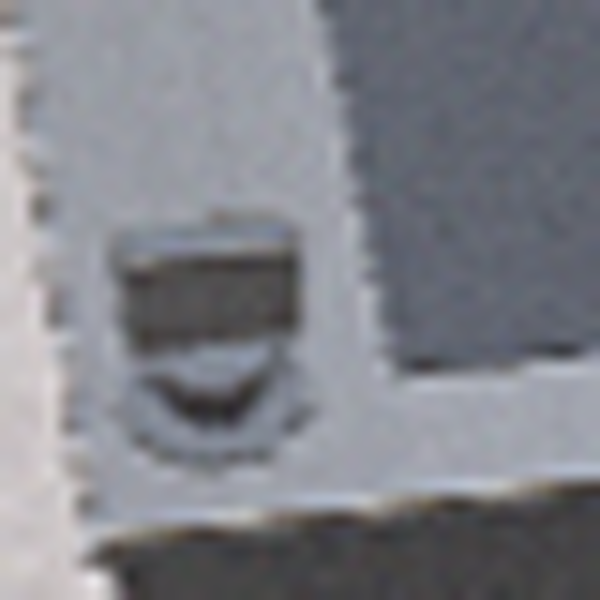

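View pics/wb.png

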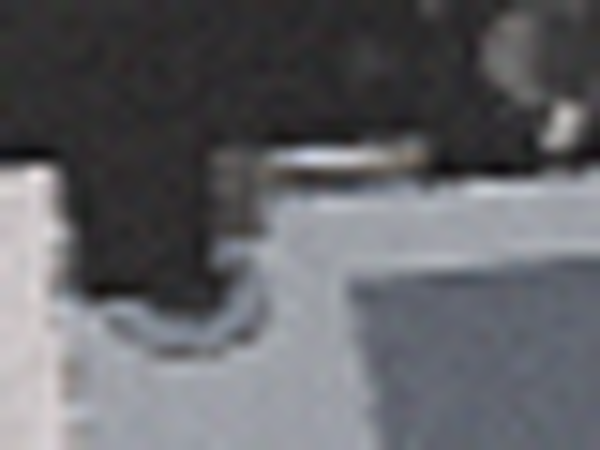

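send_rows:
  plan:
    - [[0.12,-0.77,0,0,0.3],[0.12,-0.77,0,0,0.3],[0.12,-0.77,0,0,0.3],[0.12,-0.77,0,0,0.3],[0,0,-0.7,0,0.3],[0,0,-0.7,0,0.3],[0,0,0,0,0.3],[0,0,0,0,0.3]]

```text
time_s: 30.25
position: [0.4722, -0.1534, 0.1586]
tcp_rot: [[-1.0, 0.008, -0.001], [0.008, 1.0, 0.001], [0.001, 0.001, -1.0]]
force: [-0.1, 0.2, 0.0]
opening: 0.35
```

```bash
python3 - <<'E'
from h import *
c=snap('side','s13'); s=bot.read_state(); print(s['position'],s['tcp_rot'].round(3).tolist(),s['opening'])
cv2.imwrite('pics/s13c.png',cv2.resize(c['img'][200:300,250:370],None,fx=6,fy=6,interpolation=cv2.INTER_CUBIC))
print([(np.round(d['at'],4).tolist(),round(d['conf'],2)) for d in mark_of('side','stud_b_wing')])
E
```

```text
[ 0.47270212 -0.15356621  0.15924177] [[-1.0, 0.008, 0.001], [0.008, 1.0, -0.0], [-0.001, -0.0, -1.0]] 0.3513209651167085
[]
```

View pics/s13c.png

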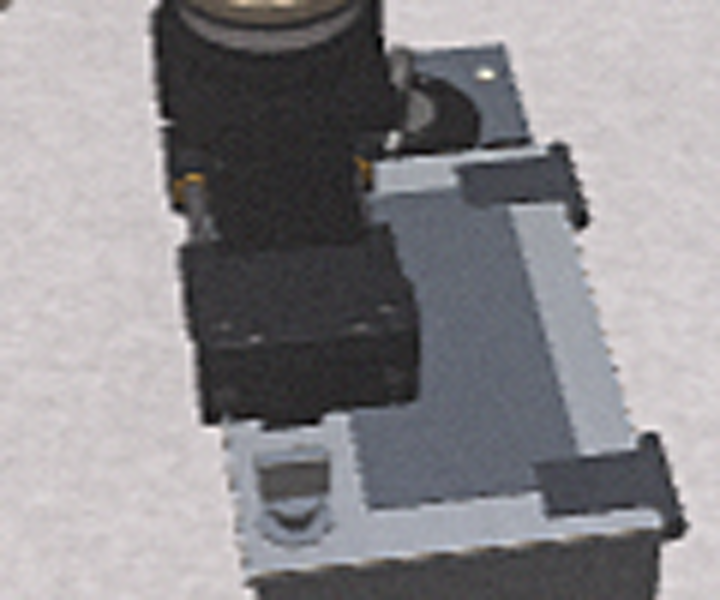

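Clear. The wing stands below the fingers at crop (293,480), so I descend to TCP z 0.102 and close on it.

send_rows:
  plan:
    - [[0,0,-0.7,0,0.3],[0,0,-0.7,0,0.3],[0,0,-0.49,0,0.3],[0,0,0,0,0.3],[0,0,0,0,1],[0,0,0,0,1],[0,0,0,0,1],[0,0,0,0,1],[0,0,0,0,1],[0,0,0,0,1]]

```text
time_s: 31.35
position: [0.4728, -0.1541, 0.1028]
tcp_rot: [[-1.0, 0.008, 0.001], [0.008, 1.0, -0.001], [-0.002, -0.001, -1.0]]
force: [-0.5, -2.4, 4.2]
opening: 0.091
```

send_rows:
  plan:
    - [[0,-0.02,-0.1,0,1],[0,0,-0.1,0,1],[0,0,-0.08,0,1],[0,0,0,0,1],[0,0,0,0,1]]

```text
time_s: 31.85
position: [0.4728, -0.1542, 0.0941]
tcp_rot: [[-1.0, 0.008, 0.001], [0.008, 1.0, -0.0], [-0.001, -0.0, -1.0]]
force: [-0.2, -0.6, 8.2]
opening: 0.091
```

send_rows:
  plan:
    - [[0,0,0,-1,1],[0,0,0,-1,1],[0,0,0,-1,1],[0,0,0,-1,1],[0,0,0,-1,1],[0,0,0,-1,1]]

```text
time_s: 32.45
position: [0.4729, -0.1538, 0.0942]
tcp_rot: [[-0.818, 0.575, 0.002], [0.575, 0.818, 0.0], [-0.001, 0.001, -1.0]]
force: [0.9, 1.8, 7.4]
opening: 0.09
```

```bash
python3 - <<'E'
from h import *
s=bot.read_state(); print({k:np.round(s[k],3).tolist() for k in('position','tcp_rot','force','moment','opening','joint_positions')})
E
```

```text
{'position': [0.473, -0.154, 0.094], 'tcp_rot': [[-0.818, 0.575, 0.002], [0.575, 0.818, 0.0], [-0.001, 0.001, -1.0]], 'force': [0.869, 1.782, 7.428], 'moment': [0.157, -0.159, 0.038], 'opening': 0.09, 'joint_positions': [-30.948, 34.199, 107.412, 0.098, 38.314, -85.901]}
```

send_rows:
  plan:
    - [[0,0,0,-1,1],[0,0,0,-1,1],[0,0,0,-1,1],[0,0,0,-1,1],[0,0,0,-1,1],[0,0,0,-1,1],[0,0,0,-1,1],[0,0,0,-1,1],[0,0,0,-1,1],[0,0,0,0,1],[0,0,0,0,1]]

```text
time_s: 33.55
position: [0.4736, -0.1535, 0.0943]
tcp_rot: [[-0.061, 0.998, 0.003], [0.998, 0.061, 0.001], [0.0, 0.003, -1.0]]
force: [2.9, 2.9, 7.5]
opening: 0.091
```

send_rows:
  plan:
    - [[0,0,0,-0.8,1],[0,0,0,0,1],[0,0,0.1,0,1],[0,0,0.05,0,1],[0,0,0,0,0.3],[0,0,0,0,0.3],[0,0,0,0,0.3],[0,0,0,0,0.3],[0,0,0.5,0,0.3],[0,0,1,0,0.3],[0,0,1,0,0.3],[0,0,0.5,0,0.3]]

```text
time_s: 34.75
position: [0.4729, -0.1545, 0.1901]
tcp_rot: [[0.018, 1.0, 0.002], [1.0, -0.018, -0.001], [-0.001, 0.002, -1.0]]
force: [0.9, -0.7, 0.3]
opening: 0.351
```

send_rows:
  plan:
    - [[0,0.9,0,1,0.3],[0,0.9,0,1,0.3],[0,0.9,0,1,0.3],[0,0.9,0,1,0.3],[0.05,0.9,0,1,0.3],[0,0.9,0,1,0.3],[0,0.9,0,1,0.3],[0,0,0,1,0.3],[0,0,0,1,0.3],[0,0,0,1,0.3],[0,0,0,1,0.3],[0,0,0,1,0.3],[0,0,0,1,0.3],[0,0,0,1,0.3],[0,0,0,1,0.3],[0,0,0,0.8,0.3],[0,0,0,0,0.3]]

```text
time_s: 36.45
position: [0.4734, 0.0349, 0.188]
tcp_rot: [[-1.0, 0.009, -0.001], [0.009, 1.0, 0.0], [0.001, 0.0, -1.0]]
force: [0.9, -0.2, 0.3]
opening: 0.35
```

```bash
python3 - <<'E'
from h import *
c=snap('side','s14'); s=bot.read_state(); print(s['position'],s['tcp_rot'].round(3).tolist(),s['opening'])
cv2.imwrite('pics/s14c.png',cv2.resize(c['img'][190:310,270:390],None,fx=5,fy=5,interpolation=cv2.INTER_CUBIC))
print([(np.round(d['at'],4).tolist(),round(d['conf'],2)) for d in mark_of('side','stud_b_wing')])
E
```

```text
[0.4734511  0.03492755 0.18801679] [[-1.0, 0.01, -0.001], [0.01, 1.0, 0.0], [0.001, 0.0, -1.0]] 0.35855413648085166
[([0.4734, 0.0336, 0.0906], 0.39)]
```

View pics/s14c.png

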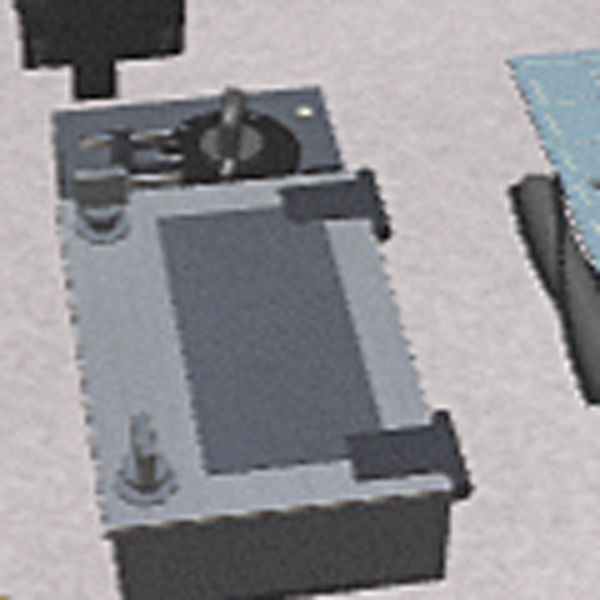

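send_rows:
  plan:
    - [[0.02,0.01,-0.8,0,0.3],[0,0,-0.8,0,0.3],[0,0,-0.7,0,0.3],[0,0,-0.57,0,0.3],[0,0,0,0,0.3],[0,0,0,0,1],[0,0,0,0,1],[0,0,0,0,1],[0,0,0,0,1],[0,0,0,0,1],[0,0,0,0,1]]

```text
time_s: 37.65
position: [0.4749, 0.0355, 0.1028]
tcp_rot: [[-1.0, 0.009, 0.002], [0.009, 1.0, 0.0], [-0.002, 0.0, -1.0]]
force: [0.0, 2.9, 3.7]
opening: 0.088
```

send_rows:
  plan:
    - [[0,0.02,-0.1,0,1],[0,0,-0.1,0,1],[0,0,-0.08,0,1],[0,0,0,0,1],[0,0,0,0,1]]

```text
time_s: 38.15
position: [0.4749, 0.0356, 0.0941]
tcp_rot: [[-1.0, 0.008, 0.001], [0.008, 1.0, -0.0], [-0.001, -0.0, -1.0]]
force: [-0.3, 1.7, 7.0]
opening: 0.089
```

send_rows:
  plan:
    - [[0,0,-0.03,-1,1],[0,0,0,-1,1],[0,0,0,-1,1],[0,0,0,-1,1],[0,0,0,-1,1],[0,0,0,-1,1],[0,0,0,-1,1],[0,0,0,-1,1],[0,0,0,-1,1],[0,0,0,-1,1],[0,0,0,-1,1],[0,0,0,-1,1],[0,0,0,-1,1],[0,0,0,-1,1],[0,0,0,-1,1],[0,0,0,-0.8,1],[0,0,0,0,1],[0,0,0,0,1]]

```text
time_s: 39.95
position: [0.475, 0.0357, 0.0938]
tcp_rot: [[0.018, 1.0, 0.002], [1.0, -0.018, -0.0], [-0.0, 0.002, -1.0]]
force: [-0.9, 1.5, 13.1]
opening: 0.093
```

send_rows:
  plan:
    - [[0,0,0.1,0,1],[0,0,0.08,0,1],[0,0,0,0,0.3],[0,0,0,0,0.3],[0,0,0,0,0.3],[0,0,0,0,0.3],[0,0,0.5,0,0.3],[0,0,1,0,0.3],[0,0,1,0,0.3],[0,1,0.5,0,0.3],[0,1,0,0,0.3],[0,1,0,0,0.3],[0,1,0,0,0.3],[0,0,0,0,0.3]]

```text
time_s: 41.35
position: [0.4739, 0.1585, 0.1881]
tcp_rot: [[0.014, 1.0, -0.0], [1.0, -0.014, 0.001], [0.001, -0.0, -1.0]]
force: [0.6, 0.4, -0.3]
opening: 0.352
```

```bash
python3 - <<'E'
from h import *
c=snap('side','s15'); s=bot.read_state(); print(s['position'],s['tcp_rot'].round(3).tolist(),s['opening'])
for k in('stud_a_wing','knob_grip','lock_tab'): print(k,[(np.round(d['at'],4).tolist(),round(d['conf'],2)) for d in mark_of('side',k)])
cv2.imwrite('pics/wa15.png',cv2.resize(c['img'][250:300,275:325],None,fx=10,fy=10,interpolation=cv2.INTER_CUBIC))
cv2.imwrite('pics/wb15.png',cv2.resize(c['img'][195:245,265:345],None,fx=10,fy=10,interpolation=cv2.INTER_CUBIC))
for nm,P0,o in(('a',(.473,-.154),(275,250)),('b',(.4745,.036),(265,195))):
  for ins in(0,.004,.009):
    P=np.array([[P0[0]+a*.004,P0[1]+b*.014,.0935-ins+d*.011] for a in(-1,1) for b in(-1,1) for d in(-1,1)])
    print(nm,ins,((proj(c,P)-o+.5)*10-.5).round().tolist())
E
```

```text
[0.4738482  0.15707206 0.18795854] [[0.014, 1.0, -0.001], [1.0, -0.014, -0.0], [-0.0, -0.001, -1.0]] 0.3478054249832338
stud_a_wing [([0.4744, -0.1542, 0.0926], 0.37)]
knob_grip [([0.5413, -0.0613, 0.0289], 0.57), ([0.5559, 0.1126, 0.0709], 0.52)]
lock_tab [([0.4942, 0.1102, 0.0514], 0.39)]
a 0 [[232.0, 370.0], [229.0, 305.0], [216.0, 284.0], [213.0, 219.0], [265.0, 365.0], [263.0, 301.0], [250.0, 280.0], [247.0, 215.0]]
a 0.004 [[232.0, 381.0], [229.0, 317.0], [217.0, 296.0], [214.0, 231.0], [266.0, 377.0], [264.0, 313.0], [250.0, 292.0], [248.0, 227.0]]
a 0.009 [[233.0, 396.0], [230.0, 331.0], [218.0, 310.0], [215.0, 246.0], [266.0, 392.0], [264.0, 327.0], [251.0, 306.0], [248.0, 242.0]]
b 0 [[244.0, 396.0], [241.0, 332.0], [232.0, 329.0], [229.0, 265.0], [274.0, 392.0], [271.0, 329.0], [262.0, 326.0], [259.0, 262.0]]
b 0.004 [[245.0, 407.0], [241.0, 344.0], [233.0, 340.0], [229.0, 277.0], [275.0, 404.0], [272.0, 340.0], [262.0, 337.0], [259.0, 274.0]]
b 0.009 [[246.0, 421.0], [242.0, 358.0], [234.0, 354.0], [230.0, 291.0], [276.0, 418.0], [273.0, 355.0], [263.0, 351.0], [260.0, 288.0]]
```

View pics/wa15.png

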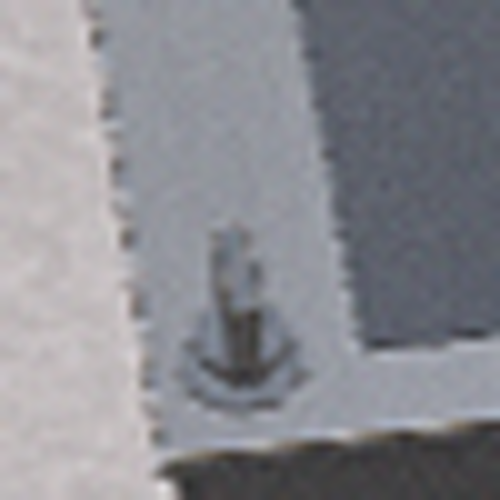

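View pics/wb15.png

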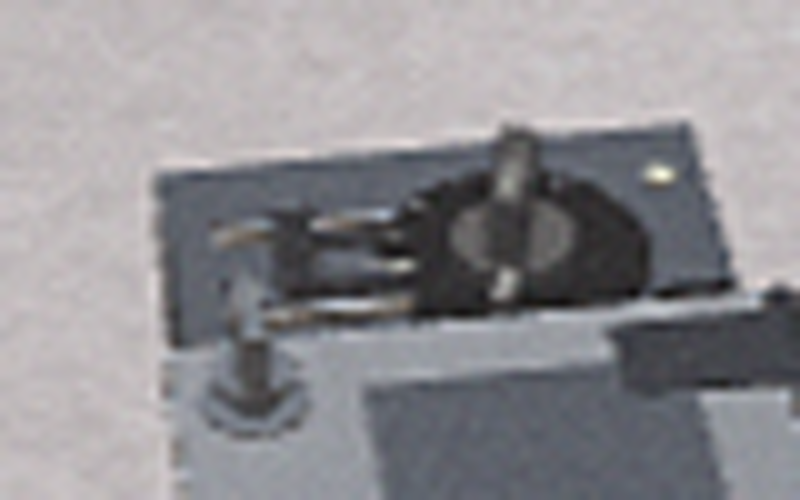

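```bash
python3 - <<'E'
import cv2,numpy as np
ims=[cv2.imread('pics/%s.png'%n)[262:298,283:309] for n in('side12','s14','s15')]
cv2.imwrite('pics/cmpa.png',np.hstack([cv2.resize(i,None,fx=10,fy=10,interpolation=cv2.INTER_NEAREST) for i in ims]))
ims=[cv2.imread('pics/%s.png'%n)[212:245,275:303] for n in('s13','s14','s15')]
cv2.imwrite('pics/cmpb.png',np.hstack([cv2.resize(i,None,fx=9,fy=9,interpolation=cv2.INTER_NEAREST) for i in ims]))
E
```

```text
(no output)
```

View pics/cmpa.png

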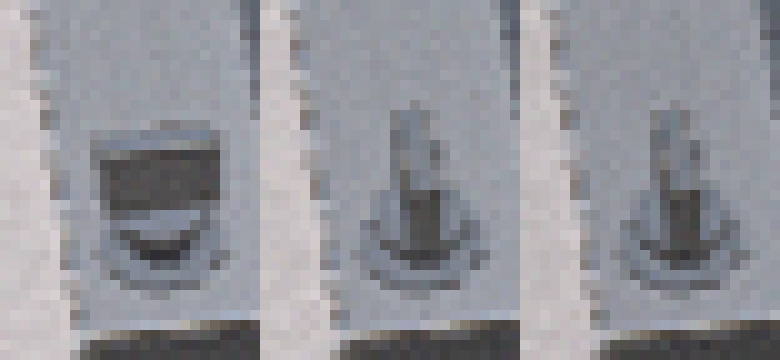

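View pics/cmpb.png

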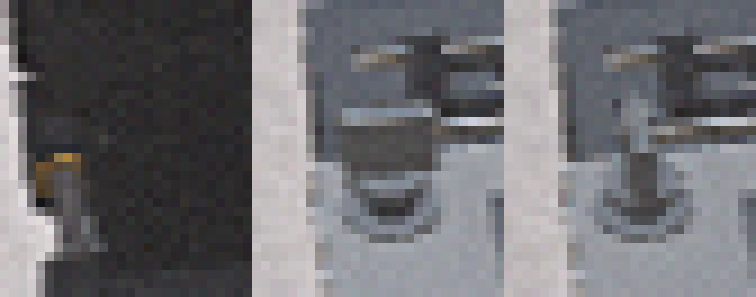

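```bash
python3 - <<'E'
from h import *
c=imaging.capture('top')
cv2.imwrite('pics/t16.png',cv2.resize(c['img'][195:285,235:315],None,fx=8,fy=8,interpolation=cv2.INTER_CUBIC))
for k in('knob_grip','lock_tab'): print(k,[(np.round(d['at'],4).tolist(),round(d['conf'],2)) for d in mark_of('top',k)])
b=cv2.imread('pics/top0.png'); cv2.imwrite('pics/t0k.png',cv2.resize(b[210:275,235:295],None,fx=9,fy=9,interpolation=cv2.INTER_CUBIC))
def w(U,z): return ray(c,(np.array(U,float)+.5)/4.7-.5+[235,165],z)[:,:2].round(4).tolist()
print(w([[145,335.5]],.048))
E
```

```text
knob_grip [([0.5601, 0.1087, 0.0688], 0.66), ([0.4321, -0.5217, 0.0012], 0.36)]
lock_tab [([0.4954, 0.108, 0.05], 0.67)]
[[0.5595, 0.1088]]
```

View pics/t0k.png

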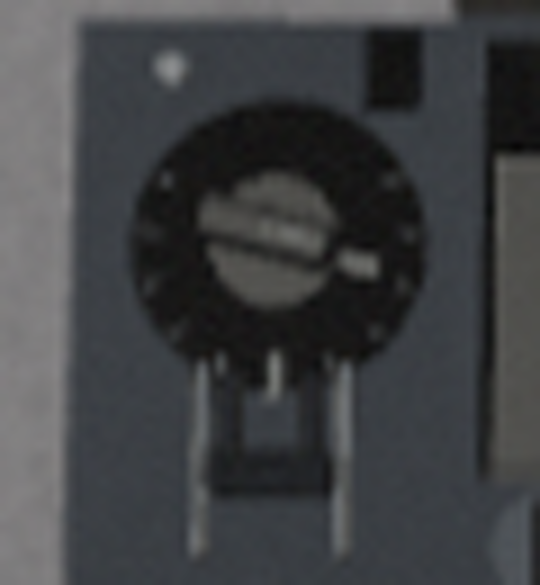

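View pics/t16.png

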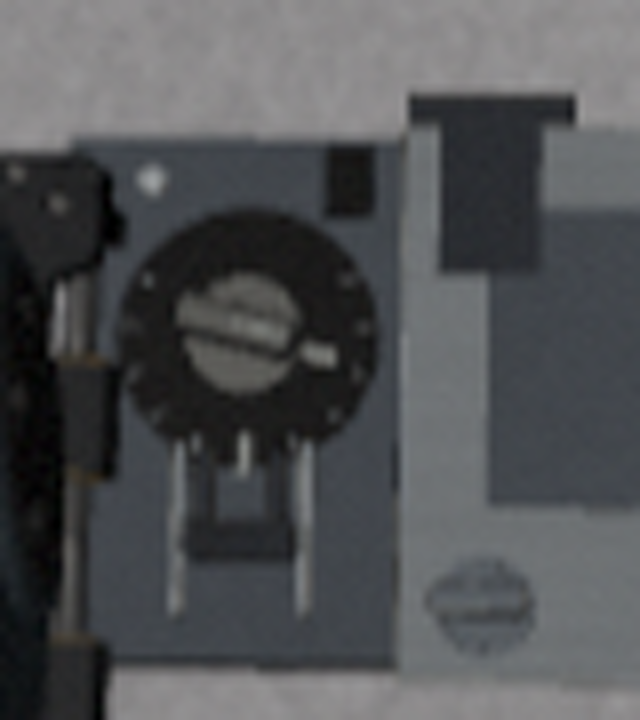

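send_rows:
  plan:
    - [[0.7,-0.39,0,-0.68,0.2],[0.7,-0.39,0,-0.68,0.2],[0.7,-0.39,0,-0.68,0.2],[0.7,-0.39,0,-0.68,0.2],[0,0,-0.8,0,0.2],[0,0,-0.8,0,0.2],[0,0,0,0,0.2],[0,0,0,0,0.2]]

```text
time_s: 42.5
position: [0.5581, 0.1085, 0.1401]
tcp_rot: [[0.286, 0.958, -0.001], [0.958, -0.286, 0.0], [-0.0, -0.001, -1.0]]
force: [-1.1, -0.0, -0.4]
opening: 0.401
```

```bash
python3 - <<'E'
from h import *
c=snap('side','s17'); s=bot.read_state(); print(s['position'],s['tcp_rot'].round(3).tolist(),s['opening'],s['joint_positions'].round(1) if hasattr(s['joint_positions'],'round') else 0)
cv2.imwrite('pics/s17c.png',cv2.resize(c['img'][160:260,270:390],None,fx=6,fy=6,interpolation=cv2.INTER_CUBIC))
E
```

```text
[0.5588482  0.10864952 0.14090992] [[0.286, 0.958, 0.001], [0.958, -0.286, -0.0], [0.0, 0.001, -1.0]] 0.3971979635966875 [-0.2 33.6 95.4 -0.  51.  16.4]
```

View pics/s17c.png

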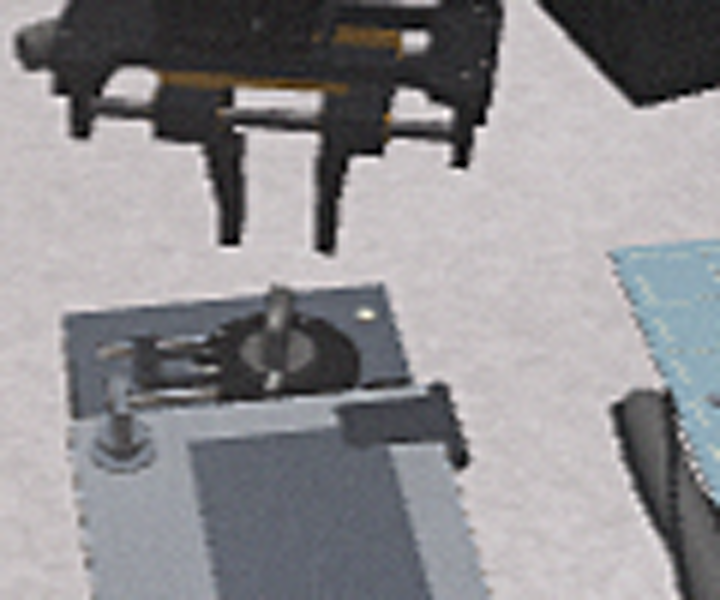

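send_rows:
  plan:
    - [[0,0.06,-0.8,0,0.2],[0,0,-0.8,0,0.2],[0,0,-0.45,0,0.2],[0,0,0,0,0.2],[0,0,0,0,1],[0,0,0,0,1],[0,0,0,0,1],[0,0,0,0,1],[0,0,0,0,1],[0,0,0,0,1]]

```text
time_s: 43.55
position: [0.5581, 0.1111, 0.0795]
tcp_rot: [[0.286, 0.958, -0.0], [0.958, -0.286, 0.0], [0.0, -0.0, -1.0]]
force: [-2.6, 0.9, 5.4]
opening: 0.127
```

```bash
python3 - <<'E'
from h import *
s=bot.read_state(); print({k:np.round(s[k],3).tolist() for k in('position','tcp_rot','force','moment','opening')})
E
```

```text
{'position': [0.558, 0.111, 0.08], 'tcp_rot': [[0.286, 0.958, -0.0], [0.958, -0.286, 0.0], [0.0, -0.0, -1.0]], 'force': [-2.61, 0.889, 5.37], 'moment': [0.113, 0.422, 0.005], 'opening': 0.127}
```

send_rows:
  plan:
    - [[-0.02,0,0.03,-0.992,1],[0,0,0,-0.992,1],[0,0,0,-0.992,1],[0,0,0,-0.992,1],[0,0,0,-0.992,1],[0,0,0,-0.992,1],[0,0,0,-0.992,1],[0,0,0,-0.992,1],[0,0,0,-0.992,1],[0,0,0,-0.992,1],[0,0,0,-0.992,1],[0,0,0,-0.992,1],[0,0,0,-0.992,1],[0,0,0,0,1],[0,0,0,0,1]]

```text
time_s: 45.05
position: [0.5595, 0.1093, 0.0796]
tcp_rot: [[1.0, -0.008, 0.003], [-0.008, -1.0, -0.002], [0.003, 0.002, -1.0]]
force: [1.8, -4.8, -3.2]
opening: 0.124
```

send_rows:
  plan:
    - [[0,0,0,0,0.3],[0,0,0,0,0.3],[0,0,0,0,0.3],[0,0,0.5,0,0.3],[0,0,1,0,0.3],[0,0,1,0,0.6],[-1,0,0,0,1],[-1,0,0,0,1],[-1,0,0,0,1],[-0.57,0,0,0,1],[0,0,0,0,1],[0,0,0,0,1]]

```text
time_s: 46.25
position: [0.4517, 0.111, 0.155]
tcp_rot: [[1.0, -0.008, 0.002], [-0.008, -1.0, 0.0], [0.002, -0.0, -1.0]]
force: [1.0, -0.3, -0.1]
opening: 0.005
```

```bash
python3 - <<'E'
from h import *
s=bot.read_state(); print({k:np.round(s[k],3).tolist() for k in('position','tcp_rot','force','opening')})
c=snap('top','t18')
for k in('knob_grip','lock_tab'): print(k,[(np.round(d['at'],4).tolist(),round(d['conf'],2)) for d in mark_of('top',k)])
cv2.imwrite('pics/t18c.png',cv2.resize(c['img'][200:285,230:310],None,fx=7,fy=7,interpolation=cv2.INTER_CUBIC))
c=snap('side','s18')
for k in('knob_grip','lock_tab'): print(k,[(np.round(d['at'],4).tolist(),round(d['conf'],2)) for d in mark_of('side',k)])
cv2.imwrite('pics/s18c.png',cv2.resize(c['img'][180:250,260:350],None,fx=8,fy=8,interpolation=cv2.INTER_CUBIC))
E
```

```text
{'position': [0.452, 0.111, 0.155], 'tcp_rot': [[1.0, -0.008, 0.002], [-0.008, -1.0, 0.0], [0.002, -0.0, -1.0]], 'force': [0.961, -0.251, -0.132], 'opening': 0.005}
knob_grip [([0.5611, 0.1109, 0.0712], 0.45)]
lock_tab [([0.388, -0.1643, -0.0021], 0.35)]
knob_grip [([0.5602, 0.1081, 0.0694], 0.44)]
lock_tab [([0.4952, 0.1119, 0.0518], 0.62)]
```

View pics/t18c.png

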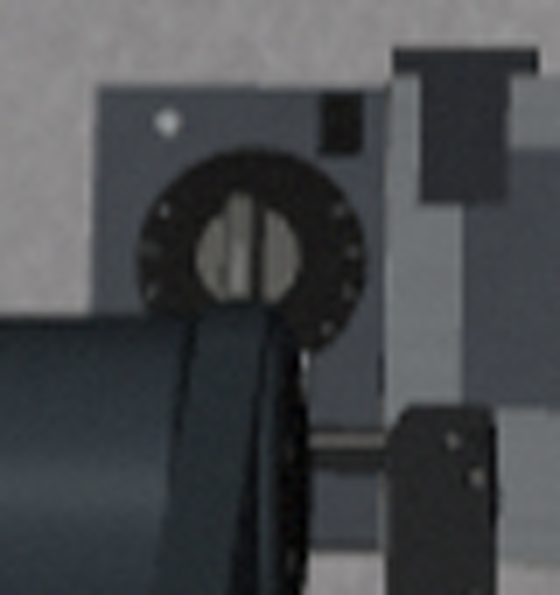

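View pics/s18c.png

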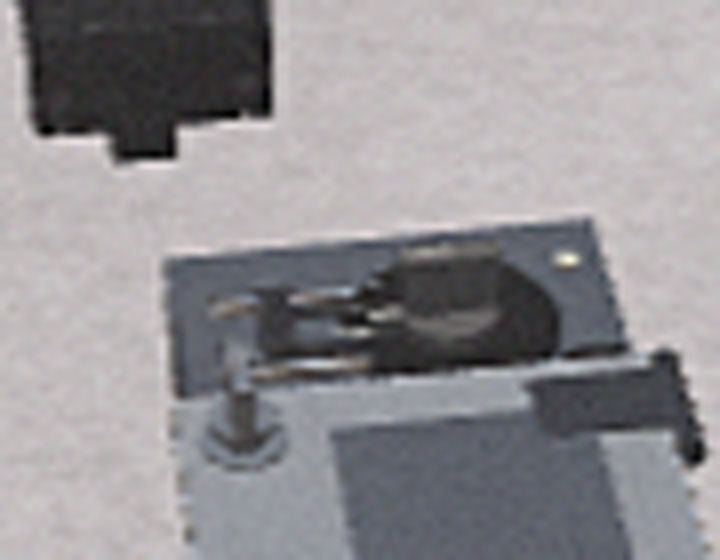

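send_rows:
  plan:
    - [[0,-0.04,-0.9,0,1],[0,0,-0.9,0,1],[0,0,-0.7,0,1],[0,0,-0.43,0,1],[0,0,0,0,1],[0.4,0,0,0,1],[0.3,0,0,0,1],[0.2,0,0,0,1],[0,0,0,0,1]]

```text
time_s: 47.45
position: [0.4796, 0.1096, 0.0675]
tcp_rot: [[1.0, -0.008, 0.003], [-0.008, -1.0, 0.0], [0.003, -0.0, -1.0]]
force: [-0.2, -1.1, -0.2]
opening: 0.006
```

send_rows:
  plan:
    - [[0.12,0,0,0,1],[0.12,0,0,0,1],[0.12,0,0,0,1],[0.1,0,0,0,1],[0,0,0,0,1]]

```text
time_s: 47.95
position: [0.4919, 0.1097, 0.0667]
tcp_rot: [[1.0, -0.008, 0.001], [-0.008, -1.0, 0.0], [0.001, -0.0, -1.0]]
force: [-0.5, -0.9, 0.4]
opening: 0.005
```

send_rows:
  plan:
    - [[0.1,0,0,0,1],[0.1,0,0,0,1],[0,0,0,0,1]]

```text
time_s: 48.25
position: [0.4937, 0.1097, 0.0663]
tcp_rot: [[1.0, -0.008, -0.009], [-0.008, -1.0, -0.0], [-0.009, 0.0, -1.0]]
force: [-7.1, -1.1, 4.5]
opening: 0.009
```

```bash
python3 - <<'E'
from h import *
s=bot.read_state(); print({k:np.round(s[k],3).tolist() for k in('position','force')})
c=snap('side','s19')
cv2.imwrite('pics/s19c.png',cv2.resize(c['img'][180:250,260:350],None,fx=8,fy=8,interpolation=cv2.INTER_CUBIC))
E
```

```text
{'position': [0.494, 0.11, 0.066], 'force': [-7.139, -1.069, 4.46]}
```

View pics/s19c.png

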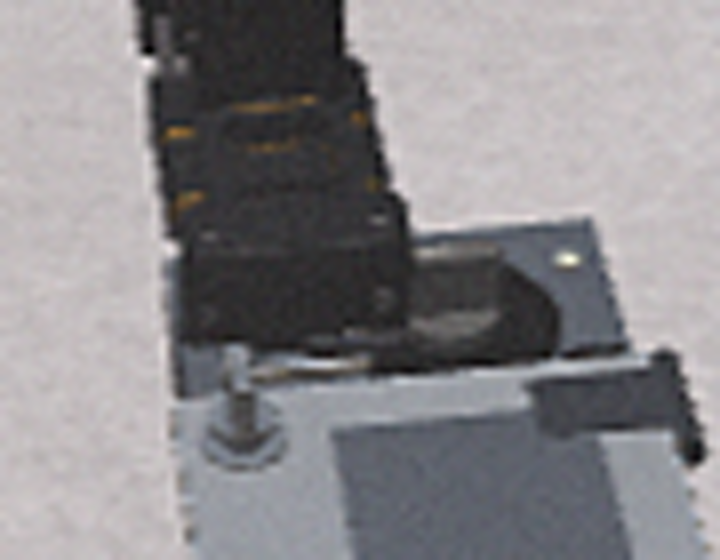

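send_rows:
  plan:
    - [[0.07,0,0,0,1],[0.07,0,0,0,1],[0,0,0,0,1],[0,0,0,0,1]]

```text
time_s: 48.7
position: [0.4939, 0.1097, 0.066]
tcp_rot: [[1.0, -0.008, -0.017], [-0.008, -1.0, -0.0], [-0.017, 0.0, -1.0]]
force: [-12.2, -1.0, 7.5]
opening: 0.006
```

send_rows:
  plan:
    - [[-0.5,0,0,0,1],[-0.8,0,0,0,1],[0,0,0.5,0,1],[0,0,1,0,1],[0,0,1,0,1],[0,0,1,0,1],[0,1,0,0,1],[0,1,0,0,1],[0,1,0,0,1],[0,1,0,0,1],[0,1,0,0,1],[0,1,0,0,1],[0,1,0,0,1],[0,1,0,0,1],[0,0,0,0,1]]

```text
time_s: 50.2
position: [0.464, 0.3536, 0.1721]
tcp_rot: [[1.0, -0.005, 0.004], [-0.005, -1.0, 0.003], [0.004, -0.003, -1.0]]
force: [0.4, -0.3, 0.1]
opening: 0.012
```

```bash
python3 - <<'E'
from h import *
s=bot.read_state(); print({k:np.round(s[k],3).tolist() for k in('position','force')})
for n in('top','side'):
    c=snap(n,n+'20')
    for k in('knob_grip','lock_tab','stud_a_wing','screwdriver2','mouse','usb_stick','brush_roll'): print(n,k,[(np.round(d['at'],4).tolist(),round(d['conf'],2)) for d in mark_of(n,k)][:2])
    x,y=(235,195) if n=='top' else (270,180)
    cv2.imwrite('pics/%s20c.png'%n,cv2.resize(c['img'][y:y+(95 if n=='top' else 130),x:x+155 if n=='top' else x+130],None,fx=4.6,fy=4.6,interpolation=cv2.INTER_CUBIC))
    if n=='top': cv2.imwrite('pics/k20.png',cv2.resize(c['img'][210:275,235:295],None,fx=9,fy=9,interpolation=cv2.INTER_CUBIC))
E
```

```text
{'position': [0.464, 0.354, 0.172], 'force': [0.4, -0.315, 0.074]}
top knob_grip [([0.561, 0.1092, 0.0726], 0.46)]
top lock_tab [([0.4766, 0.0343, 0.0891], 0.21)]
top stud_a_wing [([0.4752, -0.1582, 0.0893], 0.5)]
top screwdriver2 [([0.5629, 0.1096, 0.0748], 0.45), ([0.5371, 0.4895, 0.0008], 0.44)]
top mouse [([0.4305, -0.5204, 0.001], 0.81)]
top usb_stick [([0.3862, -0.167, 0.0027], 0.7)]
top brush_roll [([0.734, -0.0021, -0.0032], 0.89)]
side knob_grip [([0.5577, 0.1114, 0.0726], 0.44)]
side lock_tab [([0.5102, 0.1132, 0.0535], 0.54)]
side stud_a_wing [([0.4715, -0.1531, 0.0908], 0.63), ([0.4334, -0.5214, -0.0006], 0.54)]
side screwdriver2 [([0.5393, 0.4916, -0.0011], 0.54), ([0.5415, -0.0591, 0.0277], 0.45)]
side mouse [([0.4301, -0.5257, 0.0], 0.88), ([0.7352, 0.0011, 0.0024], 0.57)]
side usb_stick [([0.3921, -0.1696, -0.0016], 0.43)]
side brush_roll [([0.732, -0.0006, 0.0022], 0.56), ([0.5394, -0.0646, 0.0252], 0.28)]
```

View pics/k20.png

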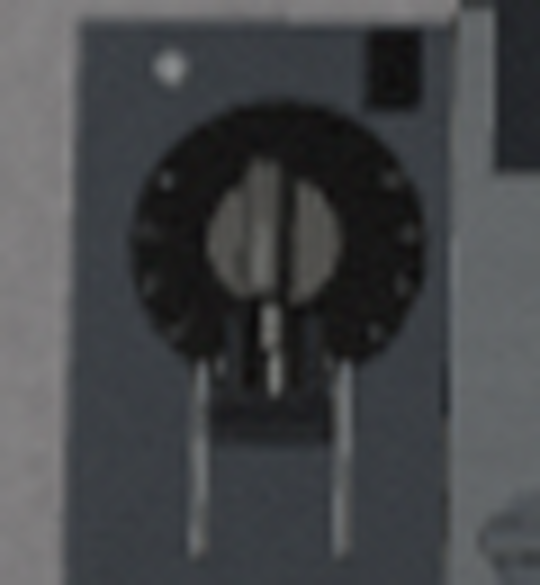

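View pics/side20c.png

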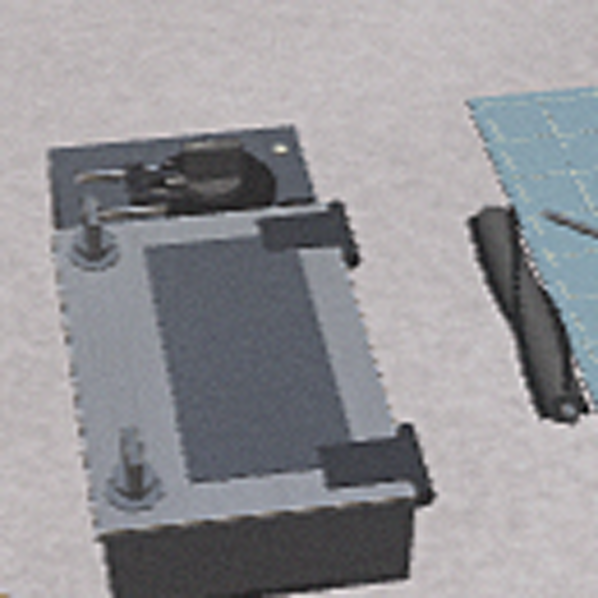

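View pics/top20c.png

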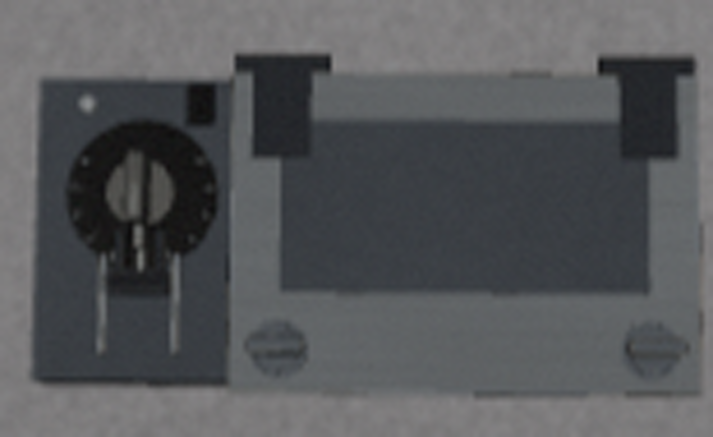

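```bash
python3 - <<'E'
from rig import bot
print(bot.hand_in())
E
```

```text
the job is handed in; nothing more can be done
None
```

I completed every step and handed the job in at about 50 s of the 208 s allowed. No verdict was reported.

**Packs:** Three packs were on the table, and each lies flat in its own bay with its brass contacts towards the hinge. Camera readings put them within about 5 mm of the bay middles before the lid closed. They cannot be seen now that it is shut.

**Lid and studs:** I pushed the lid down to a firm stop, where the tool read about 22 N at the shut height. Both studs were pushed in about 8.7 mm, turned 1.58 rad clockwise and let go. The last pictures show both wings across. Their depth works out at about 4 mm, but only from shifts of about one pixel and recognition good to about 4 mm, so it is the least certain check.

**Knob and fork:** The pointer lines up with the white mark to within a pixel. The fork went to a hard stop, with 14–16 mm of travel measured and its prongs either side of the pointer. The last top-view lock reading was a false match on stud b with low confidence, so I measured the fork from the picture and the side view.

**Other things on the table:** The screwdriver, mouse, USB adapter and brush roll still read where they started, to within a few millimetres. I saw no pack knocked aside and no slip of the grip. The arm was clear of everything at hand-in.

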